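# Put the fence stops back in their own trays

## Task

The red and the blue fence stop stand in each other's trays: swap them, parking one in the empty yellow tray on the way, so that each stands in the tray of its own colour. Only then slide the yellow stop along the T-track to its open end, lift it off there and put it in the yellow tray. Leave every stop standing upright on the spot in the middle of its tray, let go and at rest, and do not disturb the tape roll, the tape measure or the brush.

Things in the scene. Friction and masses are not known exactly. Their poses are not given: they have to be found in the camera images.
- stop_red_mid (a point): red fence stop, loose, 0.11-0.22 kg, 66 mm tall; starts in the blue tray. Along its x by y, from below: steel foot 34x24 mm to 5 mm height, neck 34x9 to 14, red body 50x32 to 28, red grip block 36x22 to 66 mm: grip it across the 22 mm (y). Point: its centre, 33 mm above the foot's underside; z up, x to the black rubber face
- stop_blue_mid (a point): blue fence stop, loose, 0.11-0.22 kg, 66 mm tall; starts in the red tray. Along its x by y, from below: steel foot 34x24 mm to 5 mm height, neck 34x9 to 14, blue body 50x32 to 28, blue grip block 36x22 to 66 mm: grip it across the 22 mm (y). Point: its centre, 33 mm above the foot's underside; z up, x to the black rubber face
- stop_yellow_mid (a point): yellow fence stop, loose, 0.11-0.22 kg, 66 mm tall; starts captive in the T-track, x axes alike, foot on its floor under the lips, sliding lightly with 2 mm side play. Along its x by y, from below: steel foot 34x24 mm to 5 mm height, neck 34x9 to 14, yellow body 50x32 to 28, yellow grip block 36x22 to 66 mm: grip it across the 22 mm (y). Point: its centre, 33 mm above the foot's underside; z up, x to the black rubber face
- tray_red: the red tray, home of the red stop: fixed, shallow, open, painted red, 96 mm (its x) x 84 mm (its y), walls 4 mm thick and 16 mm high, floor 4 mm thick, a white 16 mm spot in the middle. Origin at the centre of its underside, on the bench; z up
- tray_blue: the blue tray, home of the blue stop: fixed, shallow, open, painted blue, 96 mm (its x) x 84 mm (its y), walls 4 mm thick and 16 mm high, floor 4 mm thick, a white 16 mm spot in the middle. Origin at the centre of its underside, on the bench; z up
- tray_yellow: the yellow tray, home of the yellow stop: fixed, shallow, open, painted yellow, 96 mm (its x) x 84 mm (its y), walls 4 mm thick and 16 mm high, floor 4 mm thick, a white 16 mm spot in the middle. Origin at the centre of its underside, on the bench; z up; empty at the start
- track: fixed aluminium T-track, 36 mm wide, 15 mm high, floor 4 mm thick. Origin at mid-length on the bench, x along it to the open end. Black end cap at x -147 to -135 mm; lips (13 mm slot, undersides 11 mm up) and sides from x -135 to +60; then only the flat floor to +135, an open landing with its middle at +98. A stop centred beyond x +78 is clear of the lips and lifts off
- tape_roll: bystander: a grey tape roll lying flat on the bench, 90 mm across, 24 mm high, hole 60 mm; loose. Origin at the centre of its underside
- tape_measure: bystander: an orange and black tape measure standing on the bench, 66 x 34 mm, 60 mm high; loose. Origin at the centre of its underside
- brush: bystander: a bench brush lying on the bench along its x; loose. Origin near the middle of its underside
Mind the look-alikes: they are no part of the job. Of the things that look like the tray_blue, take the one that is farthest to the robot's left at the start. Several things look just like the tray_yellow: the one meant starts farthest to the robot's left.

How it is judged:
By the outcome, as a careful person would: the job done as asked, in the order asked, and still so for the second after the job is handed in, with the robot touching nothing.
It also fails if it takes over 112 s, if anything falls off the work surface, if the arm or the gripper's body presses on something with over 40 N, if the wrist force passes 120 N, or if a joint passes its speed limit or range.

## Robot

A 7-joint arm with a two-finger parallel gripper is mounted at the origin on the work surface. World frame = base frame: x ahead of the robot, y to its left, z up, the work surface at z = 0. Lengths are in m, angles in rad, forces in N, time in s.
With the tool pointing down it reaches from about 0.4 to 0.875 m from the base axis. Payload 19.3 kg.
Tool frame: the origin (TCP) lies on the centre line of the jaws, within the pads' length; the fingertips stand 8 mm ahead of it and the grasp point (between the pads) lies 11 mm behind it (bot.tip_extent is the distance from the TCP to the fingertips, in m); x points along the fingers, y is the direction in which the jaws open and shut, and the axes are right-handed (so a half turn about x gives the same grasp; the last joint's range is limited). The gripper opens to 85 mm and grips with 20 to 120 N. Pads are 22 mm wide; open, the fingers measure 114 mm over their backs; the gripper's body (76 mm by 85 mm) begins 54 mm behind the grasp point. The pads swing forward as they close: fully open they stand 13 mm farther back than shut.
Start: joints at [-1.405, 0.521, -0.036, 1.599, 0.021, 1.021, -0.113], TCP at [0.146, 0.608, 0.239] pointing down, gripper open.
Joint ranges: [-2.91, 2.91], [-0.3, 2.13], [-1.5, 1.42], [0.17, 2.43], [-1.26, 4.41], [0.16, 1.93], [-2.52, 2.52]. Speed limits (rad/s): [1.89, 1.89, 2.39, 2.39, 3.01, 3.01, 3.01].

## Interface

Orientations are given as [roll, pitch, yaw] about the fixed x, y, z axes, in that order (R = Rz(yaw) Ry(pitch) Rx(roll)).
In Python, from workcell import sensors, imaging, order, bot gives the robot as it stands.
- The arm moves only by the tool arm_command, never from a script. Its argument "commands" is a list of rows, each an object of numbers: "dx", "dy", "dz": the shift along the tool's x, y, z in cm; "twist": the turn about the tool's x in rad. A call has 1 to 12 rows; each row is the pose to reach, as a shift and turn from the pose measured when the call began, along the tool's axes at that moment; what a row does not reach only later rows make up. A row lasts 1/12 s, in which the tool goes at most 41.7 mm and 7.16 degrees, less where a joint would pass 70% of its speed; a pose out of reach is approached as far as the arm can. A call with a gripper value outside its range is refused whole. "grip" is the closure, from -1 (fully open) to 1 (shut), set as the call begins (left out, the last holds). The fingers move at their own pace and stop on an object; "squeeze" is the grip in N (left out, the last holds). Time passes only in rows, so rows that repeat a pose let the fingers close. It gives the time, the measured TCP pose, the force and the opening at its end, in the units of the state.
- sensors.observe(): the state, without advancing time (a new reading comes with each control period).
- imaging.grab_frame(name): name is "side" or "top"; returns the picture (384x512x3 uint8, red, green, blue); there is no depth.
- imaging.camera_info(name): a dict with "fx", "fy", "cx", "cy" (pixels), "dist_coeffs" ([k1, k2, p1, p2, k3] as OpenCV has them; the pictures are not rectified), "origin" and "attitude" of the camera in the world. Camera axes: x right, y down, z forward; pixel columns grow to the right and rows downward; lengths in m; the calibration is good to about 2 mm. A picture is of the moment at which its call begins. camera_info takes no time and is no camera call.
- order.job_done(): hands the job in, once; it reports no verdict.
The state is a dict: "clock": time; "qpos": joint angles; "qd": joint speeds; "joint_efforts": joint torques, N m; "position": TCP position; "tool_rot": TCP orientation; "force": force on the tool from outside, world axes, zero at the start; "moment": the same for the moment, N m; "grip_width": finger opening in m.
Only numpy, scipy, OpenCV 4.12 (cv2) and the standard library are available. Lean on these libraries where they do the work, as an engineer would, in place of code of your own. Each camera call takes 0.05 s, during which the arm holds its last target.

## Working session

There is one attempt and no reset: what is moved stays moved. The work goes in short steps, Python scripts to look and compute and a tool call to move; the robot and the scene stay as the last step left them, time stands still between calls to the robot, and variables do not carry over. Pictures are saved under pics/ and viewed, and the job is handed in when it is done.

Besides the shell and the picture viewer there is one more tool, called in YAML: its name, and indented under it one key for each argument. arm_command: Moves the arm, as the interface text tells. Its arguments: {"type":"object","properties":{"commands":{"type":"array"},"grip":{"type":"number"},"squeeze":{"type":"number"}},"required":["commands"]}

```bash
mkdir -p pics
python3 - <<'E'
from workcell import sensors, imaging, order, bot
import cv2
s=sensors.observe()
for k in s: print(k,s[k])
for n in("side","top"):
    print(n,imaging.camera_info(n))
    f=imaging.grab_frame(n); cv2.imwrite(f"pics/{n}0.png",f[:,:,::-1])
print(bot.tip_extent, [a for a in dir(bot) if a[0]!='_'])
E
```

```text
clock 0.0
qpos [-1.40523075  0.52200909 -0.03633755  1.59999041  0.02119866  1.02108922
 -0.11281451]
qd [ 0.00265083  0.00018309 -0.0009556   0.00130257  0.00018395 -0.00096457
  0.0017245 ]
joint_efforts [-9.95120390e-04 -9.27110624e+01  1.97940677e+00 -3.69931626e+01
  1.77298504e-02  8.27784272e-03  4.43123554e-05]
position [0.14594611 0.60739326 0.23873498]
tool_rot [-1.50550684  1.56968518 -1.74128912]
force [0.88310791 0.43658244 0.05728217]
moment [-0.0341598   0.03031644 -0.01451524]
grip_width 0.08550305386705413
side {'fx': 346.6214231515777, 'fy': 346.6214231515777, 'cx': 253.79551209250573, 'cy': 190.03767161770534, 'dist_coeffs': array([-0.06198552,  0.        ,  0.        ,  0.        ,  0.        ]), 'origin': array([0.26603633, 0.46894763, 0.6673086 ]), 'attitude': array([-2.37697724,  0.01761876, -2.65440286])}
top {'fx': 372.06865211355034, 'fy': 372.06865211355034, 'cx': 253.89186504837693, 'cy': 190.28217253311354, 'dist_coeffs': array([-0.02131711,  0.        ,  0.        ,  0.        ,  0.        ]), 'origin': array([ 0.33107601, -0.02933617,  1.1459623 ]), 'attitude': array([-2.93638759e+00, -2.24007843e-03, -1.70047378e+00])}
0.008 ['IKError', 'tip_extent']
```

View pics/top0.png

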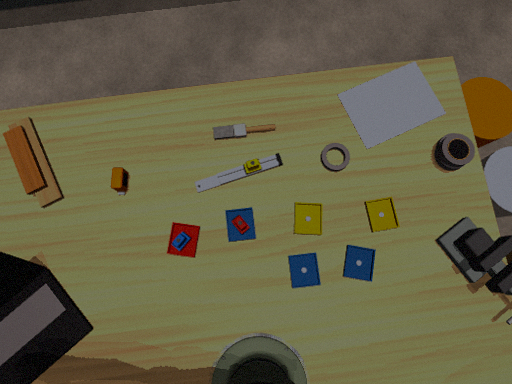

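View pics/side0.png

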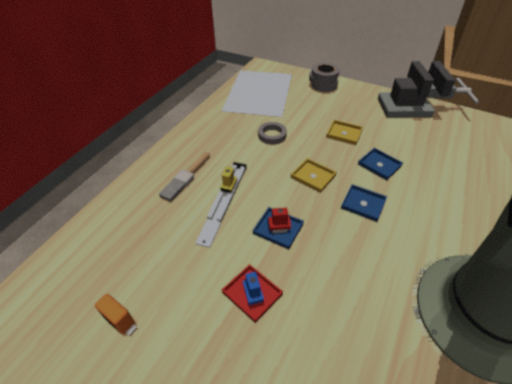

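Top view: the stops are red at (240,225) in a blue tray, blue at (181,241) in the red tray, and yellow at (252,165) in the track.
- Blue tray candidates are (241,224), (304,270) and (359,263). Image left is +y, the robot's left, so (241,224) is meant, which also holds the red stop.
- Yellow tray candidates are (308,219) and (381,214). (308,219) is farther left.

I'll confirm both in an enlarged crop and measure.

```bash
cat > h.py <<'E'
import numpy as np, cv2
from scipy.spatial.transform import Rotation as Ro
from workcell import sensors, imaging
def cam(n):
    c=imaging.camera_info(n)
    K=np.array([[c['fx'],0,c['cx']],[0,c['fy'],c['cy']],[0,0,1.]])
    return K,np.array(c['dist_coeffs']),np.array(c['origin']),Ro.from_euler('xyz',c['attitude']).as_matrix()
def ray(n,uv,z):
    K,d,o,R=cam(n)
    p=cv2.undistortPoints(np.array(uv,float).reshape(-1,1,2),K,d).reshape(-1,2)
    v=np.c_[p,np.ones(len(p))]@R.T
    return o+v*((z-o[2])/v[:,2])[:,None]
def proj(n,P):
    K,d,o,R=cam(n)
    P=np.array(P,float).reshape(-1,3)
    rv=cv2.Rodrigues(R.T)[0]; return cv2.projectPoints(P,rv,-R.T@o,K,d)[0].reshape(-1,2)
HS={'red':[(0,8),(172,180)],'blue':[(98,125)],'yellow':[(24,34)]}
def mask(img,c,s=110,v=40):
    h=cv2.cvtColor(img,cv2.COLOR_RGB2HSV); m=np.zeros(img.shape[:2],np.uint8)
    for a,b in HS[c]: m|=cv2.inRange(h,(a,s,v),(b,255,255))
    return m
def blobs(m,amin=25):
    cs,_=cv2.findContours(m,cv2.RETR_EXTERNAL,cv2.CHAIN_APPROX_NONE)
    return [c for c in cs if cv2.contourArea(c)>amin]
E
python3 - <<'E'
from h import *
for n in('top','side'):
    im=cv2.imread(f'pics/{n}0.png')[:,:,::-1].copy()
    for c in HS:
        for b in blobs(mask(im,c)):
            (x,y),wh,a=cv2.minAreaRect(b)
            p=ray(n,[(x,y)],0.01)[0]
            print(n,c,round(x,1),round(y,1),np.round(wh,1),round(a),cv2.contourArea(b),np.round(p,3))
t=cv2.imread('pics/top0.png'); cv2.imwrite('pics/topz.png',cv2.resize(t[110:300,160:410],None,fx=3.2,fy=3.2,interpolation=cv2.INTER_CUBIC))
t=cv2.imread('pics/side0.png'); cv2.imwrite('pics/sidez.png',cv2.resize(t[110:330,180:420],None,fx=2.7,fy=2.7,interpolation=cv2.INTER_CUBIC))
E
```

```text
top red 183.1 239.5 [27.8 32.2] 10 820.0 [0.442 0.171 0.01 ]
top red 240.0 224.1 [16.9 10.4] 50 154.5 [ 0.466 -0.007  0.01 ]
top blue 303.9 269.9 [32.3 27.7] 83 832.0 [ 0.305 -0.179  0.01 ]
top blue 359.4 262.5 [28.6 32.1] 8 836.0 [ 0.304 -0.348  0.01 ]
top blue 180.5 240.5 [11.3 17. ] 45 167.5 [0.44  0.179 0.01 ]
top blue 240.1 224.0 [30.9 26.9] 84 773.5 [ 0.466 -0.007  0.01 ]
top yellow 308.5 218.0 [32. 29.] 90 863.0 [ 0.457 -0.218  0.01 ]
top yellow 381.7 213.7 [34.2 28.6] 76 845.0 [ 0.441 -0.444  0.01 ]
top yellow 251.7 165.1 [11.4 15.8] 72 154.5 [ 0.647 -0.066  0.01 ]
side red 252.3 291.2 [46.  42.4] 45 1762.5 [0.439 0.174 0.01 ]
side red 279.0 218.5 [21. 22.] 90 370.0 [ 0.472 -0.026  0.01 ]
side red 107.5 105.5 [211. 215.] 90 27636.0 [ 1.229 -0.215  0.01 ]
side blue 252.0 287.7 [29.8 15. ] 75 376.0 [0.443 0.167 0.01 ]
side blue 277.5 226.9 [41.6 29.7] 23 603.0 [ 0.464 -0.001  0.01 ]
side blue 363.3 202.0 [37.7 25. ] 21 856.0 [ 0.304 -0.172  0.01 ]
side blue 379.7 163.1 [37.6 20.9] 28 630.0 [ 0.302 -0.339  0.01 ]
side yellow 228.2 182.6 [11.3 15.6] 23 54.0 [ 0.646 -0.076  0.01 ]
side yellow 303.8 174.6 [12.6  8.9] 18 57.5 [ 0.477 -0.197  0.01 ]
side yellow 227.2 171.6 [ 8.  10.7] 27 64.5 [ 0.671 -0.112  0.01 ]
```

View pics/topz.png

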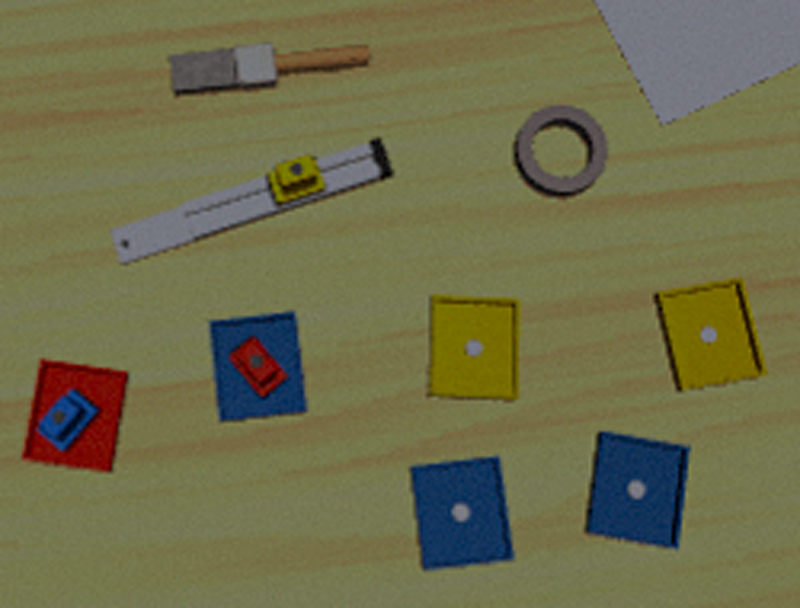

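View pics/sidez.png

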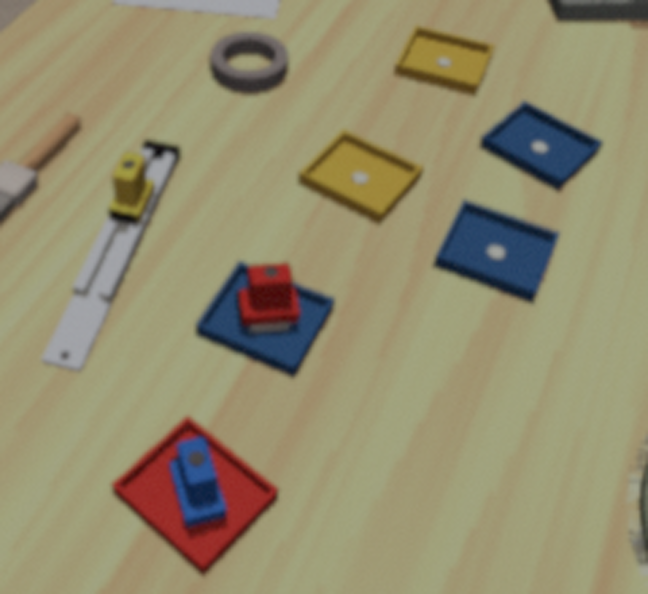

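The crops confirm it: the blue tray with the red stop at top (240,224) is the leftmost blue one, and the yellow tray at (308,219) is the leftmost yellow one. The grip blocks carry top-centre dots. Next I'll measure positions in both views.

```bash
python3 - <<'E'
from h import *
ims={n:cv2.imread(f'pics/{n}0.png')[:,:,::-1].copy() for n in('top','side')}
def dot(n,uv,r=3):
    # centroid of desaturated pixels near uv
    h=cv2.cvtColor(ims[n],cv2.COLOR_RGB2HSV)[:,:,1].astype(float)
    x,y=np.round(uv).astype(int); w=h[y-r:y+r+1,x-r:x+r+1]
    W=np.clip(np.median(w)-20-w,0,None); g=np.mgrid[y-r:y+r+1,x-r:x+r+1]
    return np.array([(W*g[1]).sum(),(W*g[0]).sum()])/W.sum()
def tri(a,b):
    A=[];B=[]
    for n,uv in(('top',a),('side',b)):
        o=cam(n)[2]; v=ray(n,[uv],0)[0]-o; v/=np.linalg.norm(v); M=np.eye(3)-np.outer(v,v); A.append(M);B.append(M@o)
    return np.linalg.lstsq(np.vstack(A),np.hstack(B),rcond=None)[0]
D={'yellow':((253.1,163.1),(227.4,170.7)),'red':((240,223.1),(280.4,210.7)),'blue':((178.4,240.3),(253,280))}
for k,(a,b) in D.items():
    a2=dot('top',a);b2=dot('side',b)
    print(k,a2.round(1),b2.round(1),ray('top',[a2],.07)[0].round(4),ray('side',[b2],.07)[0].round(4),tri(a2,b2).round(4))
# tray rims: outer contour corners at rim z
def quad(n,c,uv,s=110):
    m=mask(ims[n],c,s); m=cv2.morphologyEx(m,cv2.MORPH_CLOSE,np.ones((7,7)))
    for b in blobs(m,100):
        if cv2.pointPolygonTest(cv2.convexHull(b),uv,False)>0:
            hull=cv2.convexHull(b)
            return cv2.boxPoints(cv2.minAreaRect(ray(n,hull.reshape(-1,2),.014)[:,:2].astype(np.float32)*1000)), cv2.minAreaRect(ray(n,hull.reshape(-1,2),.014)[:,:2].astype(np.float32)*1000)
for k,t,s in(('red',(183,239),(252,291)),('blue',(240,224),(277,227)),('yellow',(308,218),(313,176))):
    for n,uv,ss in(('top',t,110),('side',s,80)):
        q=quad(n,k,uv,ss); print(k,n,None if q is None else q[1])
for n,uv in(('top',(308.3,218.8)),('side',(313.3,175.7))):
    print('spot y',ray(n,[dot(n,uv,4)],.004)[0].round(4))
# track features: cap & hole
for c in D:
    u,v=np.round(D[c][0]).astype(int)
    cv2.imwrite(f'pics/z_{c}.png',cv2.resize(np.hstack([ims['top'][v-22:v+23,u-22:u+23],ims['side'][int(D[c][1][1])-22:int(D[c][1][1])+23,int(D[c][1][0])-22:int(D[c][1][0])+23]])[:,:,::-1],None,fx=8,fy=8,interpolation=cv2.INTER_CUBIC)*1)
    print(c,(u-22,v-22),(int(D[c][1][0])-22,int(D[c][1][1])-22))
t=ims['top'][145:200,190:290][:,:,::-1]; cv2.imwrite('pics/z_track.png',cv2.resize(t,None,fx=8,fy=8,interpolation=cv2.INTER_CUBIC))
E
python3 -c "
import cv2,numpy as np
cv2.imwrite('pics/zz.png',cv2.resize(np.vstack([cv2.imread(f'pics/z_{c}.png') for c in('red','blue')]),(600,600)))"
```

```text
yellow [252.2 162.3] [226.6 170.1] [ 0.6384 -0.0667  0.07  ] [ 0.638  -0.0632  0.07  ] [ 0.64   -0.0667  0.0661]
red [239.5 222.4] [279.9 210. ] [ 0.4639 -0.0071  0.07  ] [ 0.4617 -0.0039  0.07  ] [ 0.4638 -0.0072  0.0658]
blue [177.7 239.7] [252.4 279.4] [0.437  0.1754 0.07  ] [0.4347 0.1791 0.07  ] [0.437  0.1763 0.0641]
red top ((441.65484619140625, 169.57327270507812), (84.17945861816406, 95.00493621826172), 74.33570098876953)
red side ((438.6705322265625, 175.9456024169922), (85.66854095458984, 98.3026351928711), 74.32933807373047)
blue top ((466.02862548828125, -7.096809387207031), (82.05573272705078, 94.69062042236328), 89.01244354248047)
blue side ((462.74969482421875, 1.2369804382324219), (86.94540405273438, 94.6329116821289), 89.16278076171875)
yellow top ((438.1161193847656, -251.694091796875), (771.8361206054688, 145.57427978515625), 89.62764739990234)
yellow side ((466.1717529296875, -208.56597900390625), (102.08880615234375, 83.36972045898438), 78.30721282958984)
spot y [ 0.4575 -0.2159  0.004 ]
spot y [ 0.4553 -0.2114  0.004 ]
yellow (np.int64(231), np.int64(141)) (205, 148)
red (np.int64(218), np.int64(201)) (258, 188)
blue (np.int64(156), np.int64(218)) (231, 258)
```

View pics/zz.png

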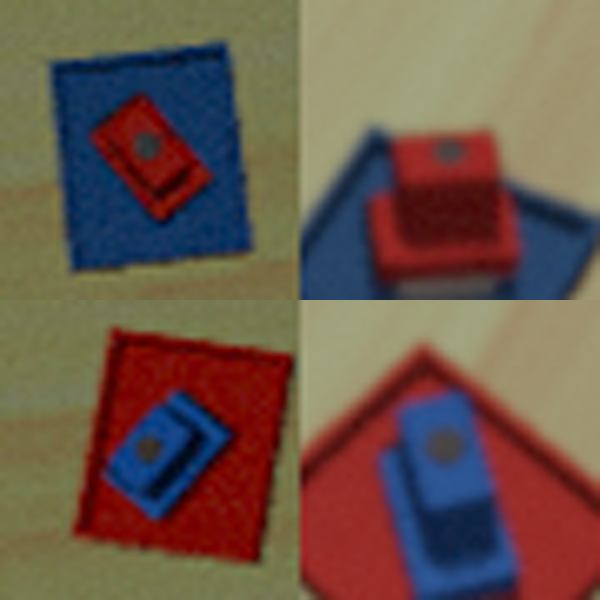

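View pics/z_track.png

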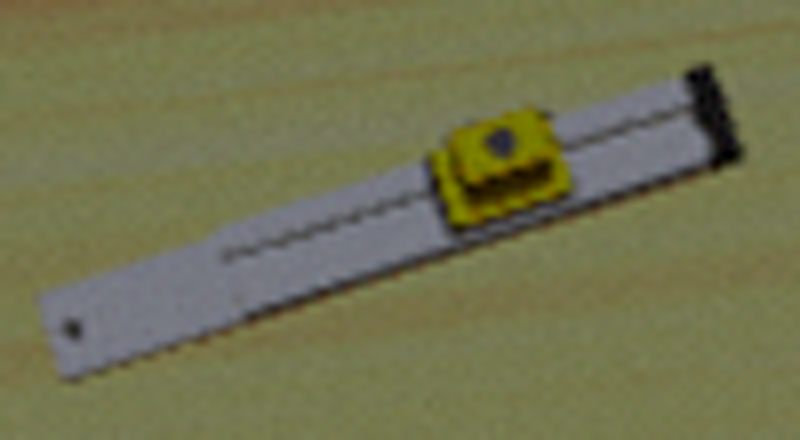

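```bash
cat >> h.py <<'E'
def yawR(R):  # jaw (tool y) direction in world
    return np.arctan2(R[1,1],R[0,1])
def go(p,jaw=None):
    s=sensors.observe(); R=Ro.from_euler('xyz',s['tool_rot']).as_matrix(); q=np.array(s['position'])
    d=R.T@(np.array(p)-q)*100; j=yawR(R)
    tw=None
    if jaw is not None:
        # twist about tool x by t: new y = cos t*y + sin t*z
        e=np.array([np.cos(jaw),np.sin(jaw),0]); tw=np.arctan2(e@R[:,2],e@R[:,1])
        tw=(tw+np.pi/2)%np.pi-np.pi/2
        tw=round(tw,3)
    print('t',round(s['clock'],2),'pos',q.round(4),'tilt_deg',round(np.degrees(np.arccos(-R[2,0])),2),'jaw_deg',round(np.degrees(j),1),'q7',round(s['qpos'][6],2),'F',np.round(s['force'],1),'w',round(s['grip_width'],4))
    print(' cmd dx dy dz cm',d.round(2),'twist',tw,'rows>=',int(np.ceil(np.linalg.norm(d)/4.17)), None if tw is None else int(np.ceil(abs(tw)/.125)))
E
python3 - <<'E'
from h import *
def edge(n,o,sc,a,b,z=.032):
    P=ray(n,[np.array(o)+(np.array(a))/sc-.5+.5/sc,np.array(o)+np.array(b)/sc-.5+.5/sc],z); d=P[1]-P[0]; return np.degrees(np.arctan2(d[1],d[0]))%180,np.linalg.norm(d)
s=300/45
print('red',edge('top',(218,201),s,(140,93),(212,180)),edge('top',(218,201),s,(92,135),(162,222)),edge('side',(258,188),s,(70,277),(221,271)))
print('blue',edge('top',(156,218),s,(233,135),(158,220)),edge('top',(156,218),s,(180,90),(103,175)),edge('side',(231,258),s,(78,155),(113,290)),edge('side',(231,258),s,(100,110),(125,210),.07))
print('track ang',edge('top',(190,145),8,(705,118),(72,328),.008), 'hole',ray('top',[(190+72/8,145+328/8)],.004),'cap',ray('top',[(190+712/8,145+115/8)],.013))
for n in('top','side'):
    im=cv2.imread(f'pics/{n}0.png')[:,:,::-1]
go([.45,.0,.15],np.radians(0))
E
```

```text
red (np.float64(32.245727487964245), np.float64(0.05119106872023362)) (np.float64(31.689846100119468), np.float64(0.05044142473614743)) (np.float64(29.91610492909112), np.float64(0.052065924212420525))
blue (np.float64(132.1252649052296), np.float64(0.0494492767568097)) (np.float64(131.5875687099812), np.float64(0.05021081331939749)) (np.float64(132.15015878473363), np.float64(0.04569776234636404)) (np.float64(131.20008372321843), np.float64(0.03293605438154237))
track ang (np.float64(101.54482497497615), np.float64(0.2633184403663702)) hole [[0.60229368 0.10669807 0.004     ]] cap [[ 0.65345303 -0.15410994  0.013     ]]
t 0.1 pos [0.146  0.6074 0.2388] tilt_deg 0.06 jaw_deg 76.5 q7 -0.11 F [0.8 0.  0.5] w 0.0856
 cmd dx dy dz cm [  8.93 -51.95  43.75] twist 1.335 rows>= 17 11
```

```bash
python3 -c "
from h import *
go([.41,.30,.2]); go([.463,-.0055,.15])"
```

```text
t 0.1 pos [0.146  0.6074 0.2388] tilt_deg 0.06 jaw_deg 76.5 q7 -0.11 F [0.8 0.  0.5] w 0.0856
 cmd dx dy dz cm [  3.9  -23.72  32.85] twist None rows>= 10 None
t 0.1 pos [0.146  0.6074 0.2388] tilt_deg 0.06 jaw_deg 76.5 q7 -0.11 F [0.8 0.  0.5] w 0.0856
 cmd dx dy dz cm [  8.93 -52.18  45.14] twist None rows>= 17 None
```

arm_command:
  commands:
    - {"dx": 3.9,"dy": -23.7,"dz": 32.9,"twist": 1.2}
    - {"dx": 3.9,"dy": -23.7,"dz": 32.9,"twist": 1.2}
    - {"dx": 3.9,"dy": -23.7,"dz": 32.9,"twist": 1.2}
    - {"dx": 3.9,"dy": -23.7,"dz": 32.9,"twist": 1.2}
    - {"dx": 3.9,"dy": -23.7,"dz": 32.9,"twist": 1.2}
    - {"dx": 3.9,"dy": -23.7,"dz": 32.9,"twist": 1.2}
    - {"dx": 3.9,"dy": -23.7,"dz": 32.9,"twist": 1.2}
    - {"dx": 3.9,"dy": -23.7,"dz": 32.9,"twist": 1.2}
    - {"dx": 3.9,"dy": -23.7,"dz": 32.9,"twist": 1.2}
    - {"dx": 3.9,"dy": -23.7,"dz": 32.9,"twist": 1.2}
  grip: -1
  squeeze: 30

```text
clock: 0.93
position: [0.412, 0.2972, 0.1999]
tool_rot: [-0.055, 1.569, -1.499]
force: [-0.0, 1.3, -0.0]
grip_width: 0.0856
```

```bash
python3 -c "
from h import *
go([.463,-.0055,.13],np.radians(-58.5))"
```

```text
t 0.93 pos [0.412  0.2972 0.1999] tilt_deg 0.09 jaw_deg 7.2 q7 -0.45 F [-0.   1.3 -0. ] w 0.0856
 cmd dx dy dz cm [ 7.03  1.25 30.66] twist 1.147 rows>= 8 10
```

arm_command:
  commands:
    - {"dx": 7.0,"dy": 1.25,"dz": 30.65,"twist": 1.147}
    - {"dx": 7.0,"dy": 1.25,"dz": 30.65,"twist": 1.147}
    - {"dx": 7.0,"dy": 1.25,"dz": 30.65,"twist": 1.147}
    - {"dx": 7.0,"dy": 1.25,"dz": 30.65,"twist": 1.147}
    - {"dx": 7.0,"dy": 1.25,"dz": 30.65,"twist": 1.147}
    - {"dx": 7.0,"dy": 1.25,"dz": 30.65,"twist": 1.147}
    - {"dx": 7.0,"dy": 1.25,"dz": 30.65,"twist": 1.147}
    - {"dx": 7.0,"dy": 1.25,"dz": 30.65,"twist": 1.147}
    - {"dx": 7.0,"dy": 1.25,"dz": 30.65,"twist": 1.147}
    - {"dx": 7.0,"dy": 1.25,"dz": 30.65,"twist": 1.147}
    - {"dx": 7.0,"dy": 1.25,"dz": 30.65,"twist": 1.147}
    - {"dx": 7.0,"dy": 1.25,"dz": 30.65,"twist": 1.147}

```text
clock: 1.93
position: [0.463, -0.0044, 0.1303]
tool_rot: [0.943, 1.569, -1.643]
force: [0.6, -0.2, -0.2]
grip_width: 0.0858
```

```bash
python3 -c "
from h import *
go([.463,-.0055,.047],np.radians(-58.5))
for n in('top','side'):
    f=imaging.grab_frame(n); cv2.imwrite(f'pics/{n}1.png',f[:,:,::-1])
s=cv2.imread('pics/side1.png')
c=cv2.resize(s[130:290,190:370],None,fx=3.5,fy=3.5,interpolation=cv2.INTER_CUBIC); cv2.imwrite('pics/s1z.png',c)"
```

```text
t 1.93 pos [ 0.463  -0.0044  0.1303] tilt_deg 0.08 jaw_deg -58.2 q7 -0.66 F [ 0.6 -0.2 -0.2] w 0.0858
 cmd dx dy dz cm [8.33 0.09 0.05] twist 0.006 rows>= 2 1
```

View pics/s1z.png

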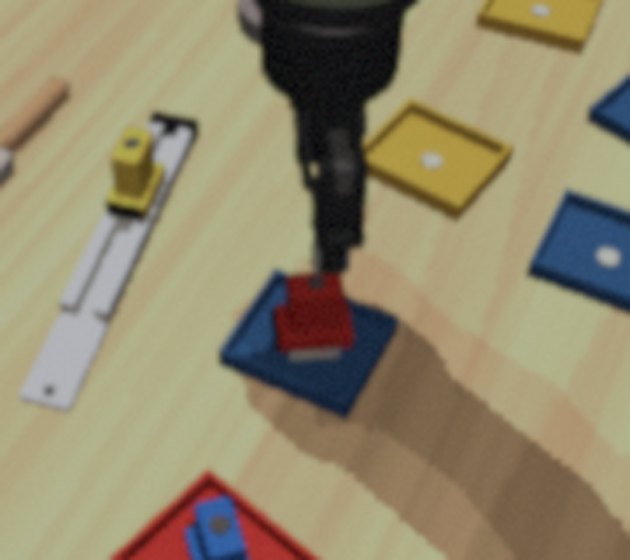

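The open gripper is in line above the red stop (dot near crop (317,282)), and the jaws straddle its narrow side. Descending.

arm_command:
  commands:
    - {"dx": 2,"dy": 0.09,"dz": 0.05}
    - {"dx": 4,"dy": 0.09,"dz": 0.05}
    - {"dx": 6,"dy": 0.09,"dz": 0.05}
    - {"dx": 7.5,"dy": 0.09,"dz": 0.05}
    - {"dx": 8.3,"dy": 0.09,"dz": 0.05}
    - {"dx": 8.3,"dy": 0.09,"dz": 0.05}
    - {"dx": 8.3,"dy": 0.09,"dz": 0.05}

```text
validation failed for argument at $.co...
```

arm_command:
  commands:
    - {"dx": 0}
    - {"dx": 0}
    - {"dx": 0}
    - {"dx": 0}
    - {"dx": 0}
    - {"dx": 0}
    - {"dx": 0}
    - {"dx": 0}
    - {"dx": 0}
    - {"dx": 0}
  grip: 1
  squeeze: 35

```text
validation failed for argument at $.co...
```

```bash
python3 -c "
from h import *
go([.463,-.0055,.047],np.radians(-58.5))"
```

```text
t 2.03 pos [ 0.463  -0.0044  0.1305] tilt_deg 0.07 jaw_deg -58.2 q7 -0.66 F [ 0.1 -0.3  0.1] w 0.0856
 cmd dx dy dz cm [8.35 0.09 0.06] twist 0.005 rows>= 3 1
```

The call was refused because every row needs all four keys; nothing moved. Retrying.

arm_command:
  commands:
    - {"dx": 2,"dy": 0.1,"dz": 0.05,"twist": 0}
    - {"dx": 4,"dy": 0.1,"dz": 0.05,"twist": 0}
    - {"dx": 6,"dy": 0.1,"dz": 0.05,"twist": 0}
    - {"dx": 7.5,"dy": 0.1,"dz": 0.05,"twist": 0}
    - {"dx": 8.3,"dy": 0.1,"dz": 0.05,"twist": 0}
    - {"dx": 8.3,"dy": 0.1,"dz": 0.05,"twist": 0}
    - {"dx": 8.3,"dy": 0.1,"dz": 0.05,"twist": 0}

```text
clock: 2.62
position: [0.4633, -0.0054, 0.0478]
tool_rot: [1.218, 1.57, -1.368]
force: [-1.1, -0.2, 0.5]
grip_width: 0.0854
```

```bash
python3 -c "
from h import *
go([.463,-.0055,.047],np.radians(-58.5))
f=imaging.grab_frame('side')[:,:,::-1]
c=cv2.resize(f[130:290,190:370],None,fx=3.5,fy=3.5,interpolation=cv2.INTER_CUBIC); cv2.imwrite('pics/s2z.png',c)"
```

```text
t 2.62 pos [ 0.4633 -0.0054  0.0478] tilt_deg 0.06 jaw_deg -58.2 q7 -0.54 F [-1.1 -0.2  0.5] w 0.0854
 cmd dx dy dz cm [ 0.08 -0.01  0.03] twist 0.006 rows>= 1 1
```

View pics/s2z.png

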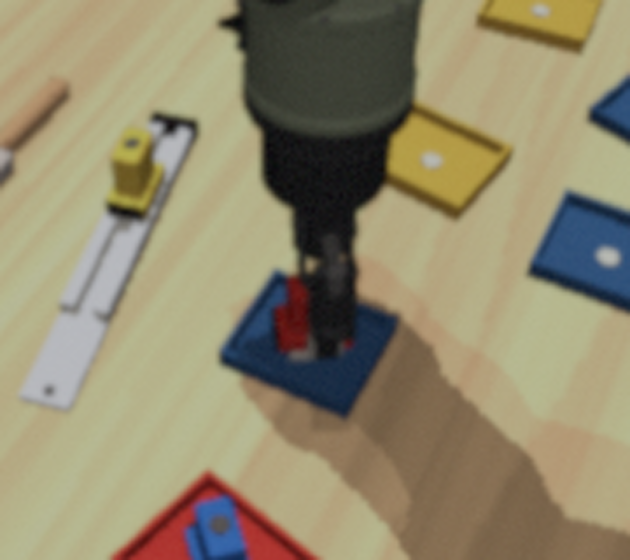

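```bash
python3 -c "
from h import *
P=np.array([.463,-.0055,.055]);e=np.array([-.527,.85,0])
print((proj('side',[P,P+.048*e,P+.048*e+[0,0,-.012],[.4617,-.0039,.07]])-[190,130])*3.5)"
```

```text
[[312.99421634 292.66345145]
 [322.01453043 351.09753221]
 [321.22442377 362.55098267]
 [314.61105624 280.13369711]]
```

The finger stands about 3 mm to the right of the block's centre along the stop's x. I'll shift it 0.3 cm and close.

arm_command:
  commands:
    - {"dx": 0.05,"dy": 0,"dz": -0.3,"twist": 0}
    - {"dx": 0.05,"dy": 0,"dz": -0.3,"twist": 0}
    - {"dx": 0.05,"dy": 0,"dz": -0.3,"twist": 0}

```text
clock: 2.92
position: [0.4666, -0.0035, 0.0482]
tool_rot: [2.261, 1.569, -0.324]
force: [-0.3, 0.1, -0.6]
grip_width: 0.0855
```

arm_command:
  commands:
    - {"dx": 0,"dy": 0,"dz": 0,"twist": 0}
    - {"dx": 0,"dy": 0,"dz": 0,"twist": 0}
    - {"dx": 0,"dy": 0,"dz": 0,"twist": 0}
    - {"dx": 0,"dy": 0,"dz": 0,"twist": 0}
    - {"dx": 0,"dy": 0,"dz": 0,"twist": 0}
    - {"dx": 0,"dy": 0,"dz": 0,"twist": 0}
    - {"dx": 0,"dy": 0,"dz": 0,"twist": 0}
    - {"dx": 0,"dy": 0,"dz": 0,"twist": 0}
    - {"dx": 0,"dy": 0,"dz": 0,"twist": 0}
    - {"dx": 0,"dy": 0,"dz": 0,"twist": 0}
  grip: 1
  squeeze: 35

```text
clock: 3.75
position: [0.4666, -0.0036, 0.0482]
tool_rot: [2.252, 1.569, -0.334]
force: [-1.5, -0.4, 4.3]
grip_width: 0.0216
```

```bash
python3 -c "
from h import *
go([.457,-.215,.12],np.radians(0))
f=imaging.grab_frame('side')[:,:,::-1]
c=cv2.resize(f[130:290,190:370],None,fx=3.5,fy=3.5,interpolation=cv2.INTER_CUBIC); cv2.imwrite('pics/s3z.png',c)"
```

```text
t 3.75 pos [ 0.4666 -0.0036  0.0482] tilt_deg 0.13 jaw_deg -58.1 q7 -0.55 F [-1.5 -0.4  4.3] w 0.0216
 cmd dx dy dz cm [-7.16 17.46 11.97] twist -1.015 rows>= 6 9
```

View pics/s3z.png

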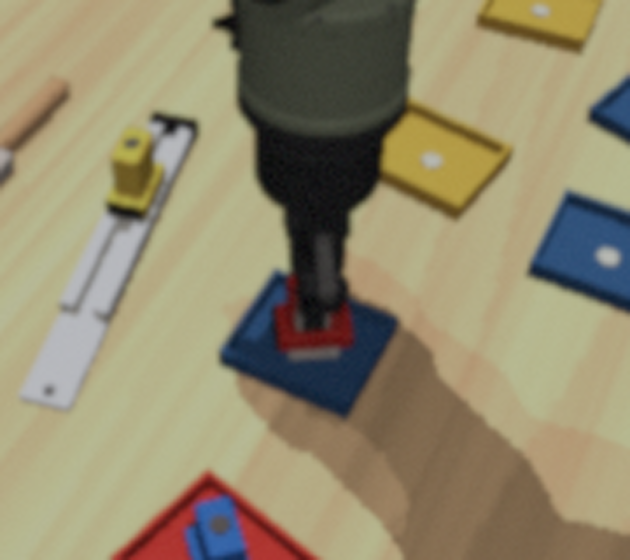

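Gripped: the width is 21.6 mm and the finger is centred on the block. Comparing robot and camera gives offsets of (+2.7,+3.5) mm for top and (+5,0) mm for side. With these, both cameras put the yellow spot at (0.460,-0.212). Lift and carry.

arm_command:
  commands:
    - {"dx": -1,"dy": 0,"dz": 0,"twist": 0}
    - {"dx": -3,"dy": 0,"dz": 0,"twist": 0}
    - {"dx": -5,"dy": 0,"dz": 0,"twist": 0}
    - {"dx": -7,"dy": 0,"dz": 0,"twist": 0}
    - {"dx": -7,"dy": 0,"dz": 0,"twist": 0}

```text
clock: 4.22
position: [0.4676, -0.0036, 0.1214]
tool_rot: [2.576, 1.565, -0.01]
force: [1.0, -0.6, -0.5]
grip_width: 0.0214
```

```bash
python3 -c "
from h import *
go([.46,-.212,.118],np.radians(-58.1))
f=imaging.grab_frame('side')[:,:,::-1]
c=cv2.resize(f[100:310,190:400],None,fx=2.8,fy=2.8,interpolation=cv2.INTER_CUBIC); cv2.imwrite('pics/s4z.png',c)"
```

```text
t 4.22 pos [ 0.4676 -0.0036  0.1214] tilt_deg 0.32 jaw_deg -58.1 q7 -0.64 F [ 1.  -0.6 -0.5] w 0.0214
 cmd dx dy dz cm [ 0.34 17.3  11.65] twist -0.001 rows>= 6 1
```

View pics/s4z.png

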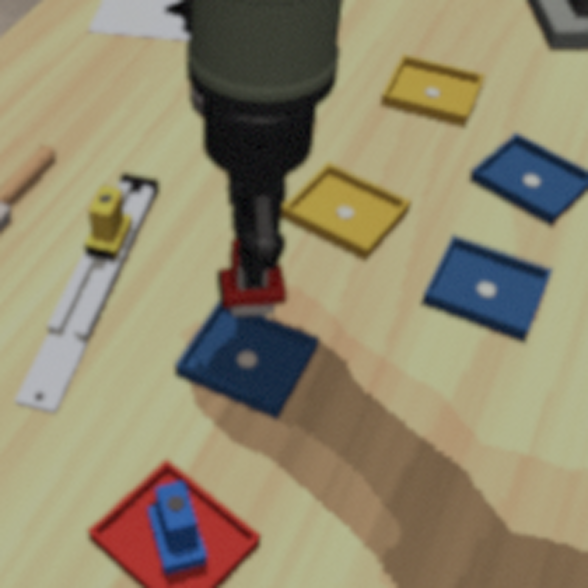

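The red stop is lifted, and the blue tray's spot shows at crop (246,359), or side (277.6,227.9).

arm_command:
  commands:
    - {"dx": 0,"dy": 3,"dz": 2,"twist": 0}
    - {"dx": 0,"dy": 6,"dz": 4,"twist": 0}
    - {"dx": 0.3,"dy": 9,"dz": 6,"twist": 0}
    - {"dx": 0.3,"dy": 12,"dz": 8,"twist": 0}
    - {"dx": 0.3,"dy": 15,"dz": 10,"twist": 0}
    - {"dx": 0.3,"dy": 16.5,"dz": 11.1,"twist": 0}
    - {"dx": 0.3,"dy": 17.3,"dz": 11.65,"twist": 0}
    - {"dx": 0.3,"dy": 17.3,"dz": 11.65,"twist": 0}
    - {"dx": 0.3,"dy": 17.3,"dz": 11.65,"twist": 0}

```text
clock: 5.02
position: [0.4595, -0.211, 0.1165]
tool_rot: [2.74, 1.567, 0.155]
force: [0.4, 0.2, -1.8]
grip_width: 0.0213
```

```bash
python3 -c "
from h import *
print(ray('side',[(277.6,227.9)],.004)+[.005,0,0])
go([.46,-.212,.049],np.radians(-58.1))"
```

```text
[[ 0.46943191 -0.00258639  0.004     ]]
t 5.02 pos [ 0.4595 -0.211   0.1165] tilt_deg 0.23 jaw_deg -58.1 q7 -0.24 F [ 0.4  0.2 -1.8] w 0.0213
 cmd dx dy dz cm [6.75 0.1  0.03] twist -0.0 rows>= 2 0
```

arm_command:
  commands:
    - {"dx": 2,"dy": 0.1,"dz": 0.05,"twist": 0}
    - {"dx": 4,"dy": 0.1,"dz": 0.05,"twist": 0}
    - {"dx": 5.5,"dy": 0.1,"dz": 0.05,"twist": 0}
    - {"dx": 6.4,"dy": 0.1,"dz": 0.05,"twist": 0}
    - {"dx": 6.7,"dy": 0.1,"dz": 0.05,"twist": 0}
    - {"dx": 6.8,"dy": 0.1,"dz": 0.05,"twist": 0}
    - {"dx": 6.8,"dy": 0.1,"dz": 0.05,"twist": 0}

```text
clock: 5.6
position: [0.4601, -0.2115, 0.0488]
tool_rot: [2.78, 1.567, 0.195]
force: [0.1, -0.3, -1.0]
grip_width: 0.0214
```

```bash
python3 -c "
from h import *
go([.46,-.212,.048],np.radians(-58.1))"
```

```text
t 5.6 pos [ 0.4601 -0.2115  0.0488] tilt_deg 0.24 jaw_deg -58.1 q7 -0.17 F [ 0.1 -0.3 -1. ] w 0.0214
 cmd dx dy dz cm [0.08 0.04 0.04] twist 0.0 rows>= 1 0
```

Still hanging about 0.6 mm above the floor. Go down 0.07, open, then rise.

arm_command:
  commands:
    - {"dx": 0.07,"dy": 0.05,"dz": 0,"twist": 0}
    - {"dx": 0.07,"dy": 0.05,"dz": 0,"twist": 0}
    - {"dx": 0.07,"dy": 0.05,"dz": 0,"twist": 0}

```text
clock: 5.85
position: [0.4607, -0.2118, 0.0484]
tool_rot: [2.724, 1.566, 0.139]
force: [0.2, 0.5, -1.4]
grip_width: 0.0214
```

arm_command:
  commands:
    - {"dx": 0,"dy": 0,"dz": 0,"twist": 0}
    - {"dx": 0,"dy": 0,"dz": 0,"twist": 0}
    - {"dx": 0,"dy": 0,"dz": 0,"twist": 0}
    - {"dx": 0,"dy": 0,"dz": 0,"twist": 0}
    - {"dx": 0,"dy": 0,"dz": 0,"twist": 0}
    - {"dx": 0,"dy": 0,"dz": 0,"twist": 0}
    - {"dx": 0,"dy": 0,"dz": 0,"twist": 0}
    - {"dx": 0,"dy": 0,"dz": 0,"twist": 0}
  grip: -1

```text
clock: 6.52
position: [0.4607, -0.2118, 0.0484]
tool_rot: [2.725, 1.566, 0.14]
force: [0.4, 0.4, 0.5]
grip_width: 0.0855
```

arm_command:
  commands:
    - {"dx": -2,"dy": 0,"dz": 0,"twist": 0}
    - {"dx": -5,"dy": 0,"dz": 0,"twist": 0}
    - {"dx": -9,"dy": 0,"dz": 0,"twist": 0}
    - {"dx": -12,"dy": 0,"dz": 0,"twist": 0}
    - {"dx": -12,"dy": 0,"dz": 0,"twist": 0}

```text
clock: 6.93
position: [0.4618, -0.213, 0.1732]
tool_rot: [2.504, 1.56, -0.081]
force: [1.4, -0.5, 0.9]
grip_width: 0.0854
```

```bash
python3 -c "
from h import *
go([.44,.178,.15],np.radians(42))
go([.43,0,.16],np.radians(-8))"
```

```text
t 6.93 pos [ 0.4618 -0.213   0.1732] tilt_deg 0.63 jaw_deg -58.1 q7 -0.3 F [ 1.4 -0.5  0.9] w 0.0854
 cmd dx dy dz cm [  2.26 -34.36 -18.79] twist 1.395 rows>= 10 12
t 6.93 pos [ 0.4618 -0.213   0.1732] tilt_deg 0.63 jaw_deg -58.1 q7 -0.3 F [ 1.4 -0.5  0.9] w 0.0854
 cmd dx dy dz cm [  1.27 -19.77  -8.54] twist -0.874 rows>= 6 7
```

The red stop is parked. Next is the blue stop: the corrected estimates from both cameras agree at (0.4397,0.179).

arm_command:
  commands:
    - {"dx": 2,"dy": -34.4,"dz": -18.8,"twist": -1.45}
    - {"dx": 2,"dy": -34.4,"dz": -18.8,"twist": -1.45}
    - {"dx": 2,"dy": -34.4,"dz": -18.8,"twist": -1.45}
    - {"dx": 2,"dy": -34.4,"dz": -18.8,"twist": -1.45}
    - {"dx": 2,"dy": -34.4,"dz": -18.8,"twist": -1.45}
    - {"dx": 2,"dy": -34.4,"dz": -18.8,"twist": -1.45}
    - {"dx": 2,"dy": -34.4,"dz": -18.8,"twist": -1.45}
    - {"dx": 2,"dy": -34.4,"dz": -18.8,"twist": -1.45}
    - {"dx": 2,"dy": -34.4,"dz": -18.8,"twist": -1.45}
    - {"dx": 2,"dy": -34.4,"dz": -18.8,"twist": -1.45}
    - {"dx": 2,"dy": -34.4,"dz": -18.8,"twist": -1.45}
    - {"dx": 2,"dy": -34.4,"dz": -18.8,"twist": -1.45}

```text
clock: 7.93
position: [0.4395, 0.1798, 0.1524]
tool_rot: [1.06, 1.56, -0.065]
force: [0.4, -1.4, 0.1]
grip_width: 0.0854
```

```bash
python3 -c "
from h import *
go([.4397,.179,.12],np.radians(42))
print(sensors.observe()['qpos'])
f=imaging.grab_frame('top')[:,:,::-1]
c=cv2.resize(f[130:300,160:400],None,fx=3.2,fy=3.2,interpolation=cv2.INTER_CUBIC); cv2.imwrite('pics/t5z.png',c);cv2.imwrite('pics/t5.png',f)
f=imaging.grab_frame('side')[:,:,::-1];cv2.imwrite('pics/s5.png',f)"
```

```text
t 7.93 pos [0.4395 0.1798 0.1524] tilt_deg 0.62 jaw_deg 25.6 q7 0.05 F [ 0.4 -1.4  0.1] w 0.0854
 cmd dx dy dz cm [ 3.24 -0.05  0.07] twist -0.287 rows>= 1 3
[-0.66508454  0.41891381  0.18903863  2.08281857 -0.11856229  0.64061851
  0.04848127]
```

View pics/t5z.png

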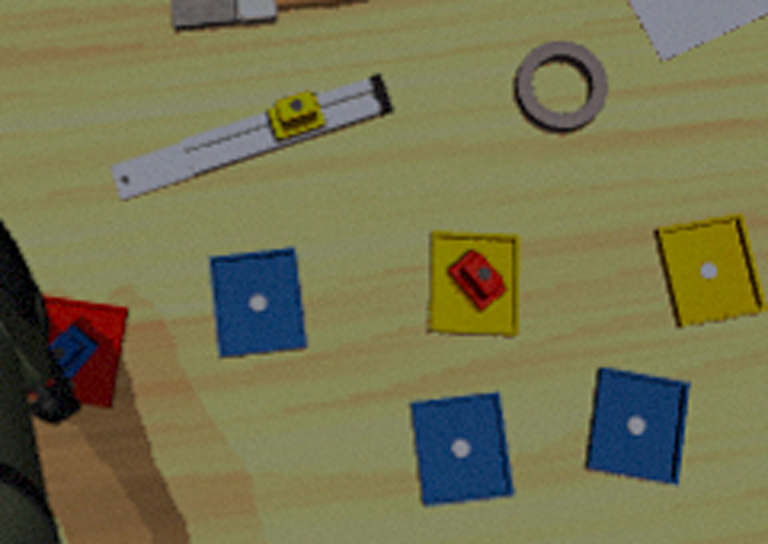

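View pics/s5.png

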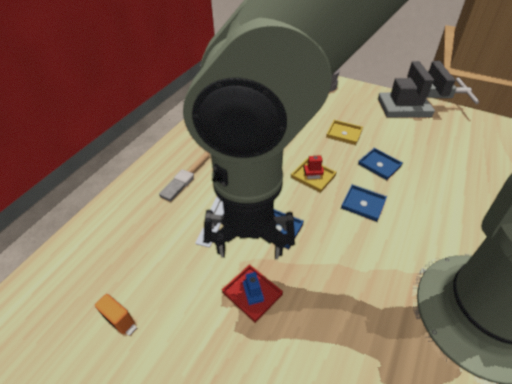

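Top: the red stop stands in the yellow tray with its dot at crop (484,275). The blue spot is free at crop (258,302). Side: the gripper is above the blue stop.

```bash
python3 -c "
from h import *
c=lambda u,v:(160+u/3.2-.35,130+v/3.2-.35)
b=np.array([.0027,.0035,0])
print('red dot',ray('top',[c(484,275)],.07)+b,'blue spot',ray('top',[c(258,302)],.004)+b)
go([.4397,.179,.12],np.radians(42))"
```

```text
red dot [[ 0.45939342 -0.21225318  0.07      ]] blue spot [[ 0.46936026 -0.00383939  0.004     ]]
t 8.03 pos [0.4398 0.1785 0.1525] tilt_deg 0.62 jaw_deg 25.1 q7 0.04 F [-0.5 -1.3  0.3] w 0.0849
 cmd dx dy dz cm [ 3.25 -0.01 -0.07] twist -0.295 rows>= 1 3
```

arm_command:
  commands:
    - {"dx": 2,"dy": -0.05,"dz": 0.05,"twist": -0.12}
    - {"dx": 3.2,"dy": -0.05,"dz": 0.05,"twist": -0.287}
    - {"dx": 3.2,"dy": -0.05,"dz": 0.05,"twist": -0.287}
    - {"dx": 3.2,"dy": -0.05,"dz": 0.05,"twist": -0.287}
    - {"dx": 3.2,"dy": -0.05,"dz": 0.05,"twist": -0.287}

```text
clock: 8.45
position: [0.44, 0.1774, 0.1206]
tool_rot: [0.775, 1.56, -0.076]
force: [0.2, 0.4, -0.5]
grip_width: 0.0855
```

```bash
python3 -c "
from h import *
go([.4397,.179,.048],np.radians(42))"
```

```text
t 8.45 pos [0.44   0.1774 0.1206] tilt_deg 0.62 jaw_deg 41.3 q7 0.28 F [ 0.2  0.4 -0.5] w 0.0855
 cmd dx dy dz cm [ 7.26  0.03 -0.19] twist -0.013 rows>= 2 1
```

arm_command:
  commands:
    - {"dx": 2,"dy": 0.03,"dz": -0.2,"twist": -0.01}
    - {"dx": 4,"dy": 0.03,"dz": -0.2,"twist": -0.01}
    - {"dx": 6,"dy": 0.03,"dz": -0.2,"twist": -0.01}
    - {"dx": 7.2,"dy": 0.03,"dz": -0.2,"twist": -0.01}
    - {"dx": 7.2,"dy": 0.03,"dz": -0.2,"twist": -0.01}
    - {"dx": 7.2,"dy": 0.03,"dz": -0.2,"twist": -0.01}
    - {"dx": 7.2,"dy": 0.03,"dz": -0.2,"twist": -0.01}

```text
clock: 9.03
position: [0.4402, 0.1792, 0.0495]
tool_rot: [0.799, 1.559, -0.043]
force: [0.0, 0.3, -0.7]
grip_width: 0.0854
```

```bash
python3 -c "
from h import *
go([.4397,.179,.048],np.radians(42))
f=imaging.grab_frame('side')[:,:,::-1]
c=cv2.resize(f[200:340,180:340],None,fx=4,fy=4,interpolation=cv2.INTER_CUBIC); cv2.imwrite('pics/s6z.png',c)"
```

```text
t 9.03 pos [0.4402 0.1792 0.0495] tilt_deg 0.68 jaw_deg 41.7 q7 0.3 F [ 0.   0.3 -0.7] w 0.0854
 cmd dx dy dz cm [ 0.15 -0.05 -0.02] twist -0.005 rows>= 1 1
```

View pics/s6z.png

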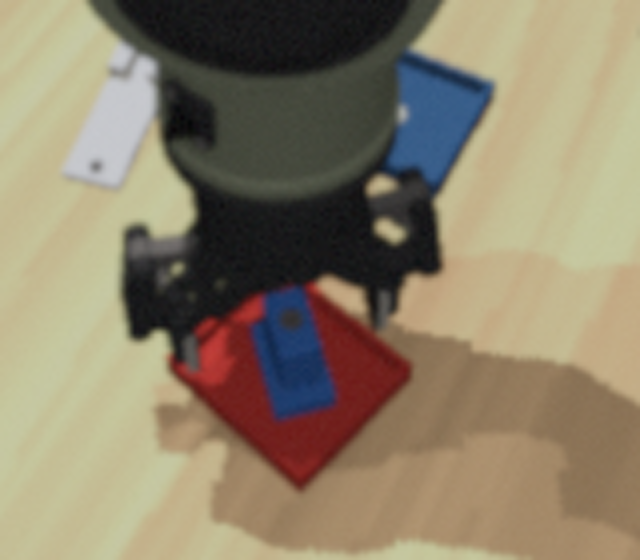

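The pads at crop (190,350) and (380,305) straddle the block, with its dot at (291,319). Centred, so close.

arm_command:
  commands:
    - {"dx": 0,"dy": 0,"dz": 0,"twist": 0}
    - {"dx": 0,"dy": 0,"dz": 0,"twist": 0}
    - {"dx": 0,"dy": 0,"dz": 0,"twist": 0}
    - {"dx": 0,"dy": 0,"dz": 0,"twist": 0}
    - {"dx": 0,"dy": 0,"dz": 0,"twist": 0}
    - {"dx": 0,"dy": 0,"dz": 0,"twist": 0}
    - {"dx": 0,"dy": 0,"dz": 0,"twist": 0}
    - {"dx": 0,"dy": 0,"dz": 0,"twist": 0}
    - {"dx": 0,"dy": 0,"dz": 0,"twist": 0}
    - {"dx": 0,"dy": 0,"dz": 0,"twist": 0}
  grip: 1
  squeeze: 35

```text
clock: 9.92
position: [0.4403, 0.1792, 0.0497]
tool_rot: [0.824, 1.559, -0.018]
force: [-0.9, -1.2, 5.6]
grip_width: 0.0214
```

arm_command:
  commands:
    - {"dx": -1,"dy": 0,"dz": 0,"twist": 0}
    - {"dx": -3,"dy": 0,"dz": 0,"twist": 0}
    - {"dx": -5,"dy": 0,"dz": 0,"twist": 0}
    - {"dx": -7,"dy": 0,"dz": 0,"twist": 0}
    - {"dx": -7,"dy": 0,"dz": 0,"twist": 0}
    - {"dx": -7,"dy": 0,"dz": 0,"twist": 0}

```text
clock: 10.42
position: [0.4398, 0.1795, 0.1208]
tool_rot: [0.904, 1.557, 0.062]
force: [0.4, 0.1, -2.9]
grip_width: 0.0215
```

```bash
python3 -c "
from h import *
go([.4693,-.0033,.12],np.radians(41.5))
f=imaging.grab_frame('side')[:,:,::-1]
c=cv2.resize(f[180:340,160:340],None,fx=3.5,fy=3.5,interpolation=cv2.INTER_CUBIC); cv2.imwrite('pics/s7z.png',c)"
```

```text
t 10.42 pos [0.4398 0.1795 0.1208] tilt_deg 0.8 jaw_deg 41.8 q7 0.29 F [ 0.4  0.1 -2.9] w 0.0215
 cmd dx dy dz cm [ 0.1  -9.98 15.6 ] twist 0.004 rows>= 5 1
```

View pics/s7z.png

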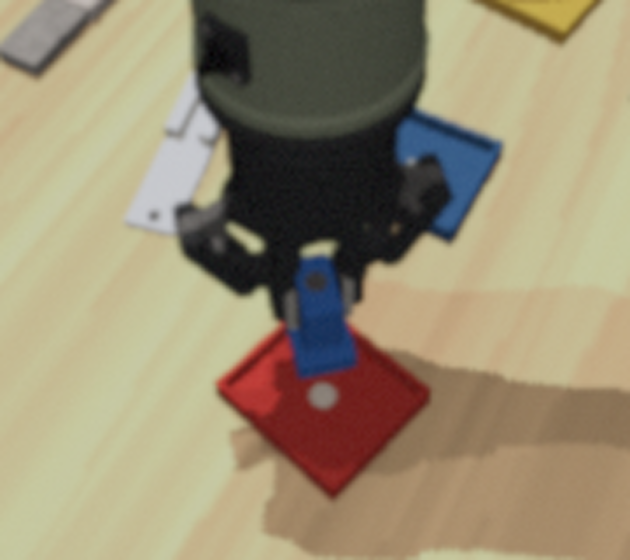

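The blue stop is held and the red tray's spot shows at crop (322,396), or side (251.7,292.8). Carry to the blue tray.

arm_command:
  commands:
    - {"dx": 0.1,"dy": -2,"dz": 3,"twist": 0}
    - {"dx": 0.1,"dy": -4,"dz": 6,"twist": 0}
    - {"dx": 0.1,"dy": -6,"dz": 9,"twist": 0}
    - {"dx": 0.1,"dy": -8,"dz": 12,"twist": 0}
    - {"dx": 0.1,"dy": -9.3,"dz": 14.5,"twist": 0}
    - {"dx": 0.1,"dy": -10,"dz": 15.6,"twist": 0}
    - {"dx": 0.1,"dy": -10,"dz": 15.6,"twist": 0}
    - {"dx": 0.1,"dy": -10,"dz": 15.6,"twist": 0}
    - {"dx": 0.1,"dy": -10,"dz": 15.6,"twist": 0}

```text
clock: 11.22
position: [0.4682, -0.003, 0.1187]
tool_rot: [0.872, 1.559, 0.031]
force: [0.2, 0.3, -1.6]
grip_width: 0.0214
```

```bash
python3 -c "
from h import *
print(ray('side',[(251.65,292.8)],.004)+[.005,0,0])
go([.4693,-.0033,.0495],np.radians(41.5))"
```

```text
[[0.44499244 0.17506795 0.004     ]]
t 11.22 pos [ 0.4682 -0.003   0.1187] tilt_deg 0.65 jaw_deg 41.8 q7 0.68 F [ 0.2  0.3 -1.6] w 0.0214
 cmd dx dy dz cm [ 6.92 -0.    0.05] twist 0.005 rows>= 2 1
```

arm_command:
  commands:
    - {"dx": 2,"dy": 0,"dz": 0.05,"twist": 0}
    - {"dx": 4,"dy": 0,"dz": 0.05,"twist": 0}
    - {"dx": 5.5,"dy": 0,"dz": 0.05,"twist": 0}
    - {"dx": 6.5,"dy": 0,"dz": 0.05,"twist": 0}
    - {"dx": 6.8,"dy": 0,"dz": 0.05,"twist": 0}
    - {"dx": 6.95,"dy": 0,"dz": 0.05,"twist": 0}
    - {"dx": 6.95,"dy": 0,"dz": 0.05,"twist": 0}
    - {"dx": 6.95,"dy": 0,"dz": 0.05,"twist": 0}

```text
clock: 11.88
position: [0.4695, -0.0027, 0.0497]
tool_rot: [0.887, 1.559, 0.047]
force: [-0.4, -0.2, -1.2]
grip_width: 0.0212
```

```bash
python3 -c "
from h import *
go([.4693,-.0033,.0495],np.radians(41.5))"
```

```text
t 11.88 pos [ 0.4695 -0.0027  0.0497] tilt_deg 0.68 jaw_deg 41.8 q7 0.69 F [-0.4 -0.2 -1.2] w 0.0212
 cmd dx dy dz cm [ 0.02 -0.05  0.03] twist 0.006 rows>= 1 1
```

arm_command:
  commands:
    - {"dx": 0.06,"dy": -0.03,"dz": 0.03,"twist": 0}
    - {"dx": 0.06,"dy": -0.03,"dz": 0.03,"twist": 0}
    - {"dx": 0.06,"dy": -0.03,"dz": 0.03,"twist": 0}

```text
clock: 12.13
position: [0.4697, -0.0029, 0.0496]
tool_rot: [0.897, 1.558, 0.057]
force: [-2.0, 1.6, 7.8]
grip_width: 0.0212
```

arm_command:
  commands:
    - {"dx": 0,"dy": 0,"dz": 0,"twist": 0}
    - {"dx": 0,"dy": 0,"dz": 0,"twist": 0}
    - {"dx": 0,"dy": 0,"dz": 0,"twist": 0}
    - {"dx": 0,"dy": 0,"dz": 0,"twist": 0}
    - {"dx": 0,"dy": 0,"dz": 0,"twist": 0}
    - {"dx": 0,"dy": 0,"dz": 0,"twist": 0}
    - {"dx": 0,"dy": 0,"dz": 0,"twist": 0}
    - {"dx": 0,"dy": 0,"dz": 0,"twist": 0}
  grip: -1

```text
clock: 12.8
position: [0.4697, -0.0028, 0.0496]
tool_rot: [0.902, 1.558, 0.061]
force: [0.4, -0.4, 0.2]
grip_width: 0.0853
```

arm_command:
  commands:
    - {"dx": -2,"dy": 0,"dz": 0,"twist": 0}
    - {"dx": -5,"dy": 0,"dz": 0,"twist": 0}
    - {"dx": -8,"dy": 0,"dz": 0,"twist": 0}
    - {"dx": -10,"dy": 0,"dz": 0,"twist": 0}
    - {"dx": -10,"dy": 0,"dz": 0,"twist": 0}
    - {"dx": -10,"dy": 0,"dz": 0,"twist": 0}
    - {"dx": -10,"dy": 0,"dz": 0,"twist": 0}

```text
clock: 13.38
position: [0.4682, -0.0029, 0.1492]
tool_rot: [0.902, 1.559, 0.062]
force: [-0.1, -0.8, 0.3]
grip_width: 0.0854
```

```bash
python3 -c "
from h import *
go([.460,-.212,.145],np.radians(-58))"
```

```text
t 13.38 pos [ 0.4682 -0.0029  0.1492] tilt_deg 0.69 jaw_deg 41.9 q7 0.67 F [-0.1 -0.8  0.3] w 0.0854
 cmd dx dy dz cm [  0.39 -14.57  15.02] twist -1.399 rows>= 6 12
```

arm_command:
  commands:
    - {"dx": 0.4,"dy": -14.6,"dz": 15.0,"twist": 1.4}
    - {"dx": 0.4,"dy": -14.6,"dz": 15.0,"twist": 1.4}
    - {"dx": 0.4,"dy": -14.6,"dz": 15.0,"twist": 1.4}
    - {"dx": 0.4,"dy": -14.6,"dz": 15.0,"twist": 1.4}
    - {"dx": 0.4,"dy": -14.6,"dz": 15.0,"twist": 1.4}
    - {"dx": 0.4,"dy": -14.6,"dz": 15.0,"twist": 1.4}
    - {"dx": 0.4,"dy": -14.6,"dz": 15.0,"twist": 1.4}
    - {"dx": 0.4,"dy": -14.6,"dz": 15.0,"twist": 1.4}
    - {"dx": 0.4,"dy": -14.6,"dz": 15.0,"twist": 1.4}
    - {"dx": 0.4,"dy": -14.6,"dz": 15.0,"twist": 1.4}
    - {"dx": 0.4,"dy": -14.6,"dz": 15.0,"twist": 1.4}
    - {"dx": 0.4,"dy": -14.6,"dz": 15.0,"twist": 1.4}

```text
clock: 14.38
position: [0.459, -0.2119, 0.1437]
tool_rot: [2.302, 1.561, 0.056]
force: [0.1, 0.1, -0.0]
grip_width: 0.0852
```

```bash
python3 -c "
from h import *
go([.4603,-.212,.12],np.radians(-58))"
```

```text
t 14.38 pos [ 0.459  -0.2119  0.1437] tilt_deg 0.55 jaw_deg -38.7 q7 0.01 F [ 0.1  0.1 -0. ] w 0.0852
 cmd dx dy dz cm [ 2.38  0.09 -0.05] twist 0.337 rows>= 1 3
```

arm_command:
  commands:
    - {"dx": 1,"dy": 0.1,"dz": -0.05,"twist": 0.12}
    - {"dx": 2.3,"dy": 0.1,"dz": -0.05,"twist": 0.337}
    - {"dx": 2.3,"dy": 0.1,"dz": -0.05,"twist": 0.337}
    - {"dx": 2.3,"dy": 0.1,"dz": -0.05,"twist": 0.337}
    - {"dx": 2.3,"dy": 0.1,"dz": -0.05,"twist": 0.337}
    - {"dx": 2.3,"dy": 0.1,"dz": -0.05,"twist": 0.337}

```text
clock: 14.88
position: [0.4603, -0.2121, 0.1207]
tool_rot: [2.621, 1.561, 0.042]
force: [0.2, -0.8, -0.3]
grip_width: 0.0855
```

```bash
python3 -c "
from h import *
go([.4603,-.212,.048],np.radians(-58))
f=imaging.grab_frame('side')[:,:,::-1]
c=cv2.resize(f[90:290,190:390],None,fx=3,fy=3,interpolation=cv2.INTER_CUBIC); cv2.imwrite('pics/s8z.png',c)
f=imaging.grab_frame('top')[:,:,::-1]
c=cv2.resize(f[130:300,160:400],None,fx=3.2,fy=3.2,interpolation=cv2.INTER_CUBIC); cv2.imwrite('pics/t8z.png',c);cv2.imwrite('pics/t8.png',f)
"
```

```text
t 14.88 pos [ 0.4603 -0.2121  0.1207] tilt_deg 0.54 jaw_deg -57.7 q7 -0.22 F [ 0.2 -0.8 -0.3] w 0.0855
 cmd dx dy dz cm [ 7.27 -0.05  0.05] twist 0.004 rows>= 2 1
```

View pics/s8z.png

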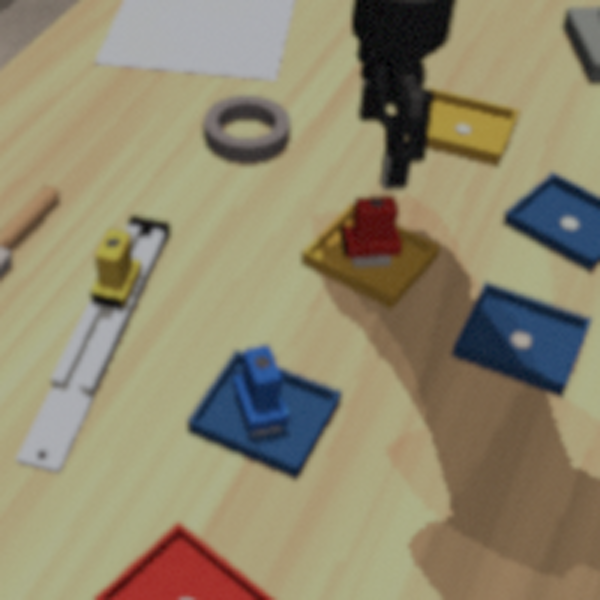

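View pics/t8z.png

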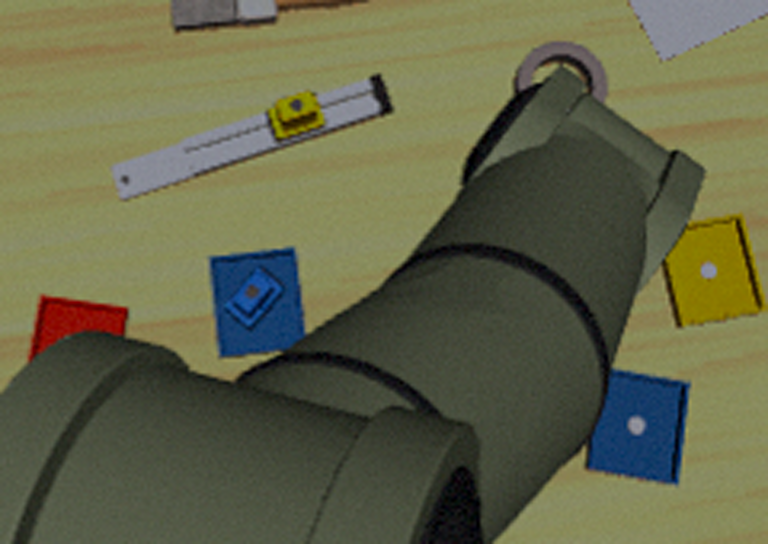

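The blue stop stands in the blue tray, with its dot at top crop (252,290). The gripper is above the red stop. Descend and grip.

arm_command:
  commands:
    - {"dx": 2,"dy": -0.05,"dz": 0.05,"twist": 0}
    - {"dx": 4,"dy": -0.05,"dz": 0.05,"twist": 0}
    - {"dx": 6,"dy": -0.05,"dz": 0.05,"twist": 0}
    - {"dx": 7.2,"dy": -0.05,"dz": 0.05,"twist": 0}
    - {"dx": 7.2,"dy": -0.05,"dz": 0.05,"twist": 0}
    - {"dx": 7.2,"dy": -0.05,"dz": 0.05,"twist": 0}
    - {"dx": 7.2,"dy": -0.05,"dz": 0.05,"twist": 0}

```text
clock: 15.57
position: [0.4608, -0.2124, 0.0498]
tool_rot: [2.597, 1.56, 0.016]
force: [0.5, -0.4, 1.0]
grip_width: 0.0854
```

arm_command:
  commands:
    - {"dx": 0,"dy": 0,"dz": 0,"twist": 0}
    - {"dx": 0,"dy": 0,"dz": 0,"twist": 0}
    - {"dx": 0,"dy": 0,"dz": 0,"twist": 0}
    - {"dx": 0,"dy": 0,"dz": 0,"twist": 0}
    - {"dx": 0,"dy": 0,"dz": 0,"twist": 0}
    - {"dx": 0,"dy": 0,"dz": 0,"twist": 0}
    - {"dx": 0,"dy": 0,"dz": 0,"twist": 0}
    - {"dx": 0,"dy": 0,"dz": 0,"twist": 0}
    - {"dx": 0,"dy": 0,"dz": 0,"twist": 0}
    - {"dx": 0,"dy": 0,"dz": 0,"twist": 0}
  grip: 1
  squeeze: 35

```text
clock: 16.4
position: [0.461, -0.2123, 0.05]
tool_rot: [2.604, 1.559, 0.024]
force: [-1.6, 2.0, 5.6]
grip_width: 0.0213
```

```bash
python3 -c "
from h import *
c=lambda u,v:(160+u/3.2-.35,130+v/3.2-.35)
b=np.array([.0027,.0035,0])
print('blue dot',ray('top',[c(252,290)],.07)+b,'side',ray('side',[(190+263/3-.33,90+363/3-.33)],.07)+[.005,0,0])
go([.4603,-.212,.14],np.radians(-58))"
```

```text
blue dot [[ 0.47307073 -0.0010423   0.07      ]] side [[4.71036575e-01 4.12940274e-04 7.00000000e-02]]
t 16.4 pos [ 0.461  -0.2123  0.05  ] tilt_deg 0.65 jaw_deg -57.8 q7 -0.14 F [-1.6  2.   5.6] w 0.0213
 cmd dx dy dz cm [-9.   -0.01 -0.05] twist 0.003 rows>= 3 1
```

arm_command:
  commands:
    - {"dx": -1,"dy": 0,"dz": 0,"twist": 0}
    - {"dx": -4,"dy": 0,"dz": 0,"twist": 0}
    - {"dx": -7,"dy": 0,"dz": 0,"twist": 0}
    - {"dx": -10,"dy": 0,"dz": 0,"twist": 0}
    - {"dx": -12,"dy": 0,"dz": 0,"twist": 0}
    - {"dx": -12,"dy": 0,"dz": 0,"twist": 0}
    - {"dx": -12,"dy": 0,"dz": 0,"twist": 0}

```text
clock: 16.98
position: [0.46, -0.2122, 0.171]
tool_rot: [2.599, 1.558, 0.019]
force: [-0.1, -0.3, -2.0]
grip_width: 0.0217
```

```bash
python3 -c "
from h import *
go([.4448,.1745,.17],np.radians(-58))"
```

```text
t 16.98 pos [ 0.46   -0.2122  0.171 ] tilt_deg 0.75 jaw_deg -57.8 q7 -0.27 F [-0.1 -0.3 -2. ] w 0.0217
 cmd dx dy dz cm [  0.09 -33.54 -19.31] twist 0.003 rows>= 10 1
```

arm_command:
  commands:
    - {"dx": 0,"dy": -3,"dz": -1.7,"twist": 0}
    - {"dx": 0,"dy": -6.5,"dz": -3.7,"twist": 0}
    - {"dx": 0,"dy": -10,"dz": -5.8,"twist": 0}
    - {"dx": 0,"dy": -13.5,"dz": -7.8,"twist": 0}
    - {"dx": 0,"dy": -17,"dz": -9.8,"twist": 0}
    - {"dx": 0,"dy": -20.5,"dz": -11.8,"twist": 0}
    - {"dx": 0,"dy": -24,"dz": -13.8,"twist": 0}
    - {"dx": 0,"dy": -27.5,"dz": -15.8,"twist": 0}
    - {"dx": 0,"dy": -31,"dz": -17.8,"twist": 0}
    - {"dx": 0,"dy": -33.5,"dz": -19.3,"twist": 0}
    - {"dx": 0,"dy": -33.5,"dz": -19.3,"twist": 0}
    - {"dx": 0,"dy": -33.5,"dz": -19.3,"twist": 0}

```text
clock: 17.98
position: [0.4441, 0.1753, 0.1699]
tool_rot: [2.483, 1.559, -0.094]
force: [-0.1, -0.6, -1.7]
grip_width: 0.0214
```

```bash
python3 -c "
from h import *
go([.4448,.1745,.0505],np.radians(-58))
f=imaging.grab_frame('side')[:,:,::-1]
c=cv2.resize(f[180:340,160:360],None,fx=3.5,fy=3.5,interpolation=cv2.INTER_CUBIC); cv2.imwrite('pics/s9z.png',c)
f=imaging.grab_frame('top')[:,:,::-1]
c=cv2.resize(f[130:300,160:400],None,fx=3.2,fy=3.2,interpolation=cv2.INTER_CUBIC); cv2.imwrite('pics/t9z.png',c);cv2.imwrite('pics/t9.png',f)
"
```

```text
t 17.98 pos [0.4441 0.1753 0.1699] tilt_deg 0.67 jaw_deg -57.6 q7 -1.08 F [-0.1 -0.6 -1.7] w 0.0214
 cmd dx dy dz cm [11.94  0.02  0.09] twist 0.006 rows>= 3 1
```

View pics/s9z.png

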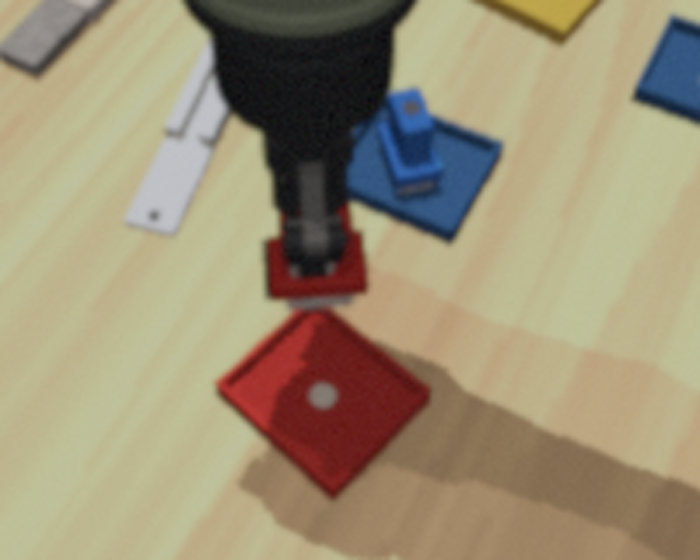

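View pics/t9z.png

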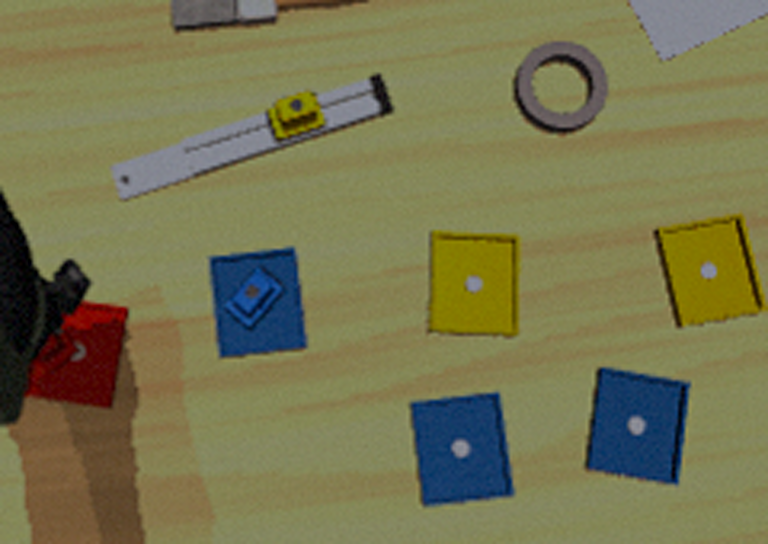

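The red stop hangs above its tray, whose spot is at side crop (322,396) and top crop (79,352). I'll get the blue dot and the red spot more precisely, then lower.

```bash
python3 -c "
from h import *
im=cv2.imread('pics/t9.png')
def cen(im,uv,r,hue_sat=True):
    S=cv2.cvtColor(im,cv2.COLOR_BGR2HSV)[:,:,1].astype(float)
    x,y=map(lambda a:int(round(a)),uv); w=S[y-r:y+r+1,x-r:x+r+1]; W=np.clip(np.percentile(w,60)-30-w,0,None); g=np.mgrid[y-r:y+r+1,x-r:x+r+1]; return np.array([(W*g[1]).sum(),(W*g[0]).sum()])/W.sum()
b=np.array([.0027,.0035,0])
for nm,uv,z in(('bluedot',(238.4,220.3),.07),('redspot',(184.3,239.6),.004),('yspot',(307.8,218.4),.004)):
    p=cen(im,uv,4); print(nm,p,ray('top',[p],z)+b)
p0=cv2.imread('pics/t5.png'); p=cen(p0,(240.3,224),4); print('bluespot',p,ray('top',[p],.004)+b)
"
```

```text
bluedot [238.33882784 220.68925519] [[ 0.47189338 -0.00071975  0.07      ]]
redspot [184.25846378 239.7011285 ] [[0.44372014 0.17161967 0.004     ]]
yspot [307.62748835 218.24142313] [[ 0.46025174 -0.21232948  0.004     ]]
bluespot [240.2373427  224.11472052] [[ 0.46910039 -0.00369069  0.004     ]]
```

arm_command:
  commands:
    - {"dx": 3,"dy": 0,"dz": 0.09,"twist": 0}
    - {"dx": 6,"dy": 0,"dz": 0.09,"twist": 0}
    - {"dx": 9,"dy": 0,"dz": 0.09,"twist": 0}
    - {"dx": 10.5,"dy": 0,"dz": 0.09,"twist": 0}
    - {"dx": 11,"dy": 0,"dz": 0.09,"twist": 0}
    - {"dx": 11,"dy": 0,"dz": 0.09,"twist": 0}
    - {"dx": 11,"dy": 0,"dz": 0.09,"twist": 0}

```text
clock: 18.67
position: [0.4455, 0.1717, 0.061]
tool_rot: [2.498, 1.558, -0.085]
force: [0.1, 0.2, -0.8]
grip_width: 0.0215
```

```bash
python3 -c "
from h import *
go([.4446,.174,.0505],np.radians(-58))"
```

```text
t 18.67 pos [0.4455 0.1717 0.061 ] tilt_deg 0.72 jaw_deg -58.0 q7 -0.92 F [ 0.1  0.2 -0.8] w 0.0215
 cmd dx dy dz cm [ 1.05 -0.25 -0.03] twist 0.001 rows>= 1 1
```

arm_command:
  commands:
    - {"dx": 0.5,"dy": -0.25,"dz": -0.03,"twist": 0}
    - {"dx": 1.0,"dy": -0.25,"dz": -0.03,"twist": 0}
    - {"dx": 1.05,"dy": -0.25,"dz": -0.03,"twist": 0}
    - {"dx": 1.05,"dy": -0.25,"dz": -0.03,"twist": 0}
    - {"dx": 1.05,"dy": -0.25,"dz": -0.03,"twist": 0}

```text
clock: 19.08
position: [0.4446, 0.1741, 0.0506]
tool_rot: [2.511, 1.558, -0.071]
force: [-0.5, 0.1, -1.3]
grip_width: 0.0213
```

```bash
python3 -c "
from h import *
go([.4446,.174,.0500],np.radians(-58))"
```

```text
t 19.08 pos [0.4446 0.1741 0.0506] tilt_deg 0.73 jaw_deg -57.9 q7 -0.91 F [-0.5  0.1 -1.3] w 0.0213
 cmd dx dy dz cm [0.06 0.01 0.01] twist 0.001 rows>= 1 1
```

arm_command:
  commands:
    - {"dx": 0.07,"dy": 0,"dz": 0,"twist": 0}
    - {"dx": 0.07,"dy": 0,"dz": 0,"twist": 0}
    - {"dx": 0.07,"dy": 0,"dz": 0,"twist": 0}

```text
clock: 19.33
position: [0.4447, 0.1742, 0.05]
tool_rot: [2.521, 1.558, -0.061]
force: [-0.1, -0.8, -1.3]
grip_width: 0.0213
```

arm_command:
  commands:
    - {"dx": 0,"dy": 0,"dz": 0,"twist": 0}
    - {"dx": 0,"dy": 0,"dz": 0,"twist": 0}
    - {"dx": 0,"dy": 0,"dz": 0,"twist": 0}
    - {"dx": 0,"dy": 0,"dz": 0,"twist": 0}
    - {"dx": 0,"dy": 0,"dz": 0,"twist": 0}
    - {"dx": 0,"dy": 0,"dz": 0,"twist": 0}
    - {"dx": 0,"dy": 0,"dz": 0,"twist": 0}
    - {"dx": 0,"dy": 0,"dz": 0,"twist": 0}
  grip: -1

```text
clock: 20.0
position: [0.4447, 0.1742, 0.05]
tool_rot: [2.519, 1.558, -0.063]
force: [-0.7, -0.1, 0.9]
grip_width: 0.0852
```

arm_command:
  commands:
    - {"dx": -2,"dy": 0,"dz": 0,"twist": 0}
    - {"dx": -5,"dy": 0,"dz": 0,"twist": 0}
    - {"dx": -8,"dy": 0,"dz": 0,"twist": 0}
    - {"dx": -10,"dy": 0,"dz": 0,"twist": 0}
    - {"dx": -10,"dy": 0,"dz": 0,"twist": 0}
    - {"dx": -10,"dy": 0,"dz": 0,"twist": 0}
    - {"dx": -10,"dy": 0,"dz": 0,"twist": 0}

```text
clock: 20.58
position: [0.4431, 0.1744, 0.1496]
tool_rot: [2.522, 1.558, -0.059]
force: [-0.4, 0.9, -0.1]
grip_width: 0.0857
```

```bash
python3 -c "
from h import *
go([.641,-.063,.15],np.radians(11.5))
f=imaging.grab_frame('side')[:,:,::-1];cv2.imwrite('pics/s10.png',f)
c=cv2.resize(f[180:340,160:360],None,fx=3.5,fy=3.5,interpolation=cv2.INTER_CUBIC); cv2.imwrite('pics/s10z.png',c)
"
```

```text
t 20.58 pos [0.4431 0.1744 0.1496] tilt_deg 0.71 jaw_deg -57.9 q7 -1.04 F [-0.4  0.9 -0.1] w 0.0857
 cmd dx dy dz cm [ 0.23 30.62 -4.15] twist -1.212 rows>= 8 10
```

View pics/s10z.png

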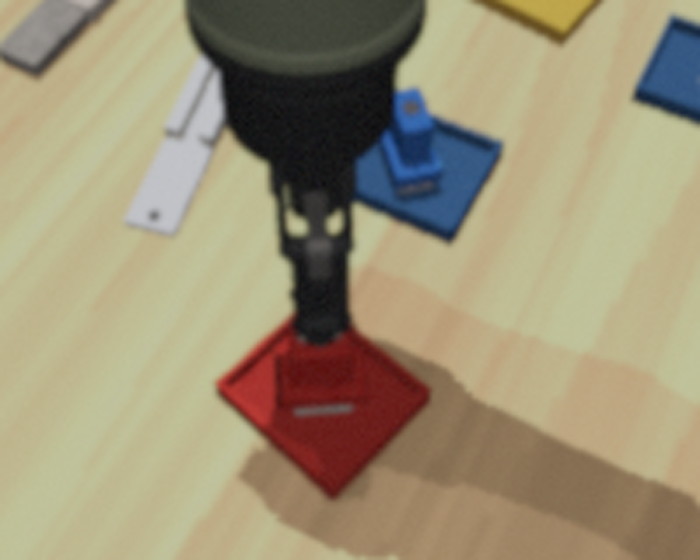

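The red stop stands in the red tray. Now move above the yellow stop; the corrected position estimate is (0.6415,-0.063).

arm_command:
  commands:
    - {"dx": 0.2,"dy": 30.6,"dz": -4.2,"twist": -1.212}
    - {"dx": 0.2,"dy": 30.6,"dz": -4.2,"twist": -1.212}
    - {"dx": 0.2,"dy": 30.6,"dz": -4.2,"twist": -1.212}
    - {"dx": 0.2,"dy": 30.6,"dz": -4.2,"twist": -1.212}
    - {"dx": 0.2,"dy": 30.6,"dz": -4.2,"twist": -1.212}
    - {"dx": 0.2,"dy": 30.6,"dz": -4.2,"twist": -1.212}
    - {"dx": 0.2,"dy": 30.6,"dz": -4.2,"twist": -1.212}
    - {"dx": 0.2,"dy": 30.6,"dz": -4.2,"twist": -1.212}
    - {"dx": 0.2,"dy": 30.6,"dz": -4.2,"twist": -1.212}
    - {"dx": 0.2,"dy": 30.6,"dz": -4.2,"twist": -1.212}
    - {"dx": 0.2,"dy": 30.6,"dz": -4.2,"twist": -1.212}
    - {"dx": 0.2,"dy": 30.6,"dz": -4.2,"twist": -1.212}

```text
clock: 21.63
position: [0.6406, -0.0631, 0.149]
tool_rot: [1.321, 1.56, -0.053]
force: [0.6, -0.6, 0.4]
grip_width: 0.0854
```

```bash
python3 -c "
from h import *
go([.6415,-.063,.12],np.radians(11.5))
f=imaging.grab_frame('top')[:,:,::-1];cv2.imwrite('pics/t11.png',f)
c=cv2.resize(f[130:300,140:380],None,fx=3.2,fy=3.2,interpolation=cv2.INTER_CUBIC); cv2.imwrite('pics/t11z.png',c)
f=imaging.grab_frame('side')[:,:,::-1];cv2.imwrite('pics/s11.png',f)
"
```

```text
t 21.63 pos [ 0.6406 -0.0631  0.149 ] tilt_deg 0.6 jaw_deg 11.3 q7 0.37 F [ 0.6 -0.6  0.4] w 0.0854
 cmd dx dy dz cm [2.9  0.06 0.01] twist -0.004 rows>= 1 1
```

View pics/t11z.png

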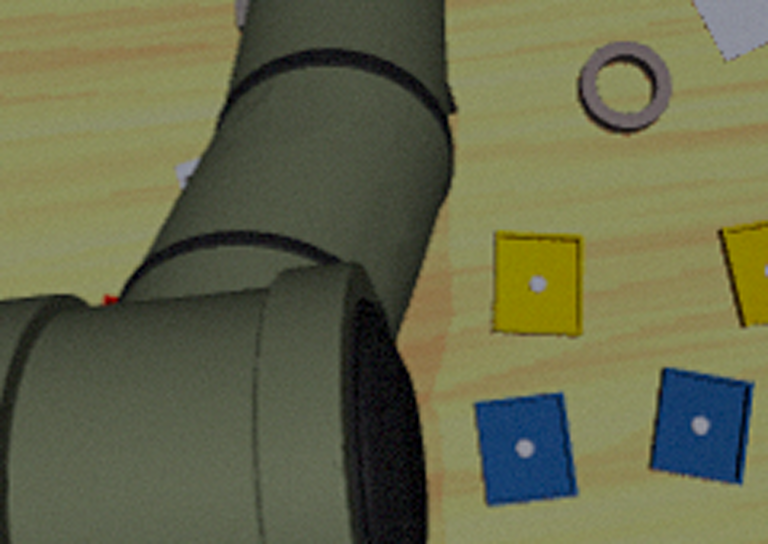

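View pics/s11.png

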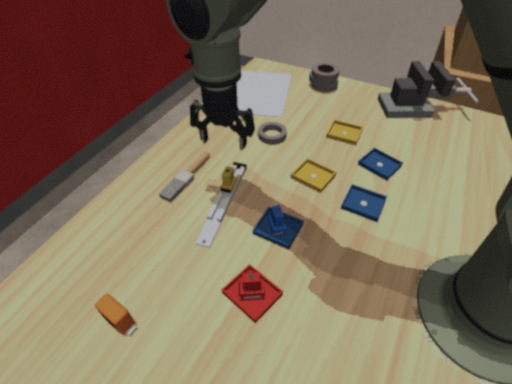

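```bash
python3 -c "
import cv2
f=cv2.imread('pics/s11.png')
cv2.imwrite('pics/s11z.png',cv2.resize(f[190:330,210:320],None,fx=4.2,fy=4.2,interpolation=cv2.INTER_CUBIC))"
```

```text
(no output)
```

View pics/s11z.png

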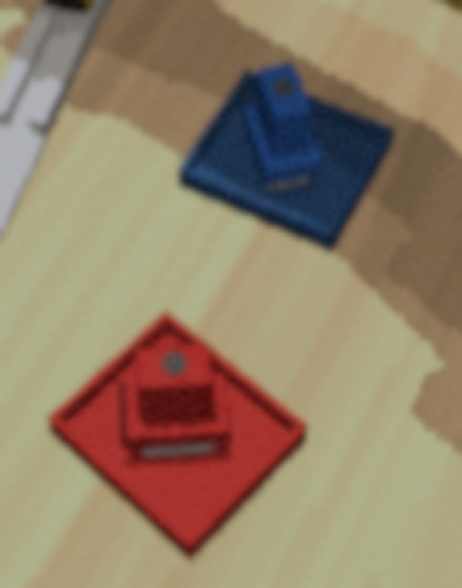

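```bash
python3 -c "
from h import *
b=[.005,0,0]
print('red',ray('side',[(251.3,276.05)],.07)+b,'spot',ray('side',[(251.65,292.8)],.004)+b)
print('blue',ray('side',[(277.5,210.3)],.07)+b,'spot',ray('side',[(277.6,227.9)],.004)+b)
for z in(.066,.07): print(ray('side',[(277.5,210.3)],z)+b)
"
```

```text
red [[0.44493491 0.17350383 0.07      ]] spot [[0.44499244 0.17506795 0.004     ]]
blue [[ 0.47117576 -0.00074634  0.07      ]] spot [[ 0.46943191 -0.00258639  0.004     ]]
[[ 0.47251604 -0.00389174  0.066     ]]
[[ 0.47117576 -0.00074634  0.07      ]]
```

Red sits within 1.6 mm of its spot and blue within about 3 mm, both upright. Next, the yellow stop: descend, then grip lightly.

arm_command:
  commands:
    - {"dx": 2,"dy": 0.06,"dz": 0,"twist": 0}
    - {"dx": 4,"dy": 0.06,"dz": 0,"twist": 0}
    - {"dx": 6,"dy": 0.06,"dz": 0,"twist": 0}
    - {"dx": 8,"dy": 0.06,"dz": 0,"twist": 0}
    - {"dx": 9.3,"dy": 0.06,"dz": 0,"twist": 0}
    - {"dx": 9.9,"dy": 0.06,"dz": 0,"twist": 0}
    - {"dx": 9.9,"dy": 0.06,"dz": 0,"twist": 0}
    - {"dx": 9.9,"dy": 0.06,"dz": 0,"twist": 0}
    - {"dx": 9.9,"dy": 0.06,"dz": 0,"twist": 0}

```text
clock: 22.48
position: [0.6431, -0.0626, 0.0516]
tool_rot: [1.282, 1.558, -0.091]
force: [-0.2, -0.6, 0.1]
grip_width: 0.0856
```

```bash
python3 -c "
from h import *
go([.6415,-.063,.05],np.radians(11.5))
f=imaging.grab_frame('side')[:,:,::-1];cv2.imwrite('pics/s12.png',f)
cv2.imwrite('pics/s12z.png',cv2.resize(f[120:260,150:310],None,fx=4.2,fy=4.2,interpolation=cv2.INTER_CUBIC))
"
```

```text
t 22.48 pos [ 0.6431 -0.0626  0.0516] tilt_deg 0.72 jaw_deg 11.3 q7 0.4 F [-0.2 -0.6  0.1] w 0.0856
 cmd dx dy dz cm [ 0.16 -0.17  0.01] twist -0.004 rows>= 1 1
```

View pics/s12z.png

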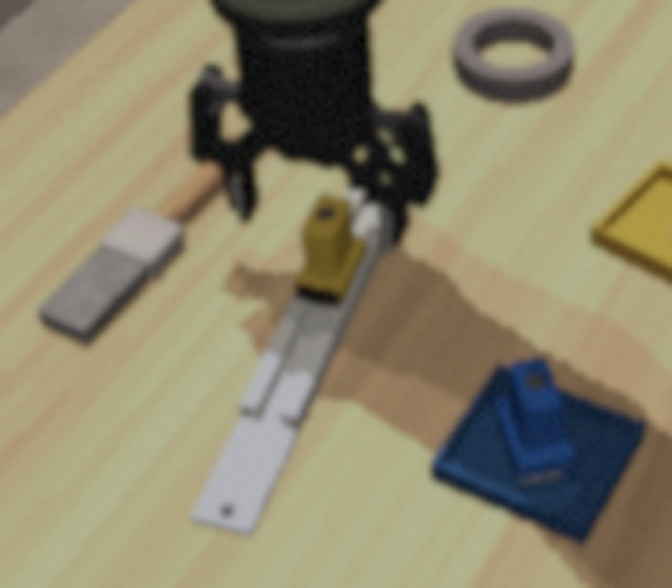

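The tips at crop (243,205) and (388,230) have their midpoint about 3 mm beyond the block. Shift back 0.3 cm and close with 20 N.

arm_command:
  commands:
    - {"dx": 0.1,"dy": -0.3,"dz": 0,"twist": 0}
    - {"dx": 0.1,"dy": -0.3,"dz": 0,"twist": 0}
    - {"dx": 0.1,"dy": -0.3,"dz": 0,"twist": 0}

```text
clock: 22.78
position: [0.6402, -0.0633, 0.0511]
tool_rot: [1.291, 1.558, -0.083]
force: [0.7, -1.0, -0.5]
grip_width: 0.0851
```

arm_command:
  commands:
    - {"dx": 0,"dy": 0,"dz": 0,"twist": 0}
    - {"dx": 0,"dy": 0,"dz": 0,"twist": 0}
    - {"dx": 0,"dy": 0,"dz": 0,"twist": 0}
    - {"dx": 0,"dy": 0,"dz": 0,"twist": 0}
    - {"dx": 0,"dy": 0,"dz": 0,"twist": 0}
    - {"dx": 0,"dy": 0,"dz": 0,"twist": 0}
    - {"dx": 0,"dy": 0,"dz": 0,"twist": 0}
    - {"dx": 0,"dy": 0,"dz": 0,"twist": 0}
    - {"dx": 0,"dy": 0,"dz": 0,"twist": 0}
    - {"dx": 0,"dy": 0,"dz": 0,"twist": 0}
  grip: 1
  squeeze: 20

```text
clock: 23.62
position: [0.64, -0.0633, 0.0509]
tool_rot: [1.287, 1.558, -0.087]
force: [-1.5, -0.9, -1.9]
grip_width: 0.0214
```

```bash
cat >> h.py <<'E'
def tf():
    s=sensors.observe(); R=Ro.from_euler('xyz',s['tool_rot']).as_matrix(); print('F_tool',(R.T@s['force']).round(1),'M_tool',(R.T@s['moment']).round(2))
E
python3 -c "
from h import *
go([.6415,-.063,.05],np.radians(11.5));tf()
f=imaging.grab_frame('side')[:,:,::-1];cv2.imwrite('pics/s13.png',f)
cv2.imwrite('pics/s13z.png',cv2.resize(f[120:260,150:310],None,fx=4.2,fy=4.2,interpolation=cv2.INTER_CUBIC))
"
```

```text
t 23.62 pos [ 0.64   -0.0633  0.0509] tilt_deg 0.73 jaw_deg 11.3 q7 0.4 F [-1.5 -0.9 -1.9] w 0.0214
 cmd dx dy dz cm [ 0.1   0.15 -0.  ] twist -0.004 rows>= 1 1
F_tool [ 1.9 -1.7  0.6] M_tool [ 0.02 -0.02 -0.4 ]
```

View pics/s13z.png

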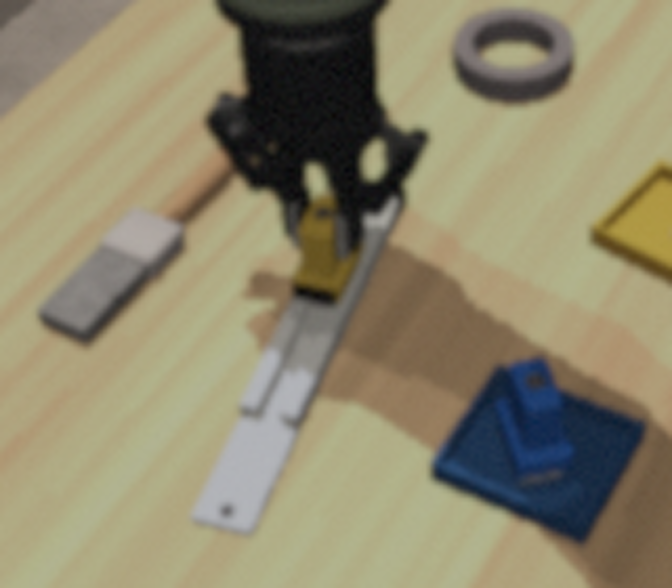

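Gripped with negligible side load. Slide toward the open end along -tool z, checking the forces.

arm_command:
  commands:
    - {"dx": 0,"dy": -0.05,"dz": -0.5,"twist": 0}
    - {"dx": 0,"dy": -0.05,"dz": -1.2,"twist": 0}
    - {"dx": 0,"dy": -0.05,"dz": -2,"twist": 0}
    - {"dx": 0,"dy": -0.05,"dz": -2.8,"twist": 0}
    - {"dx": 0,"dy": -0.05,"dz": -3.5,"twist": 0}
    - {"dx": 0,"dy": -0.05,"dz": -4,"twist": 0}
    - {"dx": 0,"dy": -0.05,"dz": -4,"twist": 0}
    - {"dx": 0,"dy": -0.05,"dz": -4,"twist": 0}

```text
clock: 24.33
position: [0.6317, -0.0239, 0.0509]
tool_rot: [1.281, 1.558, -0.092]
force: [-0.2, -0.5, -1.3]
grip_width: 0.0216
```

```bash
python3 -c "
from h import *
go([.6415,-.063,.05],np.radians(11.5));tf()"
```

```text
t 24.33 pos [ 0.6317 -0.0239  0.0509] tilt_deg 0.74 jaw_deg 11.3 q7 0.35 F [-0.2 -0.5 -1.3] w 0.0216
 cmd dx dy dz cm [0.1  0.19 4.03] twist -0.003 rows>= 1 1
F_tool [ 1.3 -0.3  0.5] M_tool [ 0.02 -0.02 -0.04]
```

No side force. Continue another 5.5 cm.

arm_command:
  commands:
    - {"dx": 0,"dy": 0,"dz": -0.7,"twist": 0}
    - {"dx": 0,"dy": 0,"dz": -1.6,"twist": 0}
    - {"dx": 0,"dy": 0,"dz": -2.5,"twist": 0}
    - {"dx": 0,"dy": 0,"dz": -3.5,"twist": 0}
    - {"dx": 0,"dy": 0,"dz": -4.5,"twist": 0}
    - {"dx": 0,"dy": 0,"dz": -5.2,"twist": 0}
    - {"dx": 0,"dy": 0,"dz": -5.5,"twist": 0}
    - {"dx": 0,"dy": 0,"dz": -5.5,"twist": 0}
    - {"dx": 0,"dy": 0,"dz": -5.5,"twist": 0}

```text
clock: 25.08
position: [0.6211, 0.0307, 0.0508]
tool_rot: [1.331, 1.558, -0.042]
force: [-0.4, 3.6, 3.8]
grip_width: 0.022
```

```bash
python3 -c "
from h import *
go([.6415,-.063,.05],np.radians(11.5));tf()
f=imaging.grab_frame('side')[:,:,::-1];cv2.imwrite('pics/s14.png',f)
cv2.imwrite('pics/s14z.png',cv2.resize(f[120:260,150:310],None,fx=4.2,fy=4.2,interpolation=cv2.INTER_CUBIC))
"
```

```text
t 25.08 pos [0.6211 0.0307 0.0508] tilt_deg 0.75 jaw_deg 11.3 q7 0.27 F [-0.4  3.6  3.8] w 0.022
 cmd dx dy dz cm [0.11 0.16 9.59] twist -0.003 rows>= 3 1
F_tool [-3.8  0.4 -3.6] M_tool [0.02 0.82 0.02]
```

View pics/s14z.png

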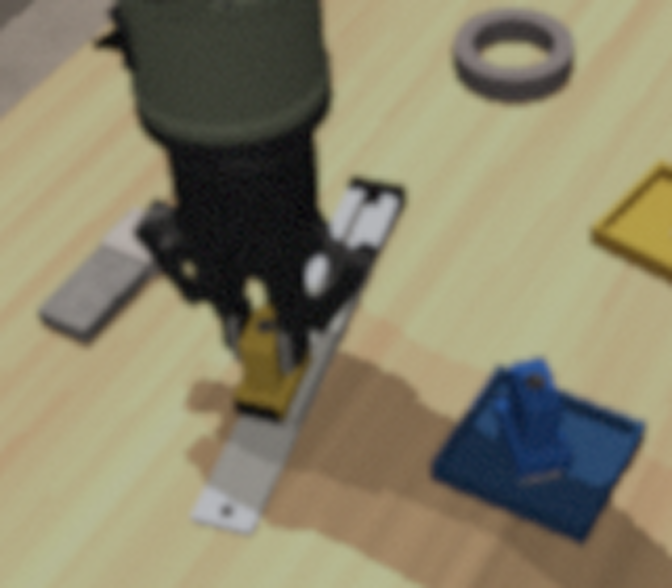

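The stop follows cleanly and is now at about track x +43. Continue 5.5 cm to the landing's middle, with a 0.3 mm lift to relieve the floor rub.

arm_command:
  commands:
    - {"dx": -0.03,"dy": 0,"dz": -0.7,"twist": 0}
    - {"dx": -0.03,"dy": 0,"dz": -1.6,"twist": 0}
    - {"dx": -0.03,"dy": 0,"dz": -2.5,"twist": 0}
    - {"dx": -0.03,"dy": 0,"dz": -3.5,"twist": 0}
    - {"dx": -0.03,"dy": 0,"dz": -4.5,"twist": 0}
    - {"dx": -0.03,"dy": 0,"dz": -5.2,"twist": 0}
    - {"dx": -0.03,"dy": 0,"dz": -5.5,"twist": 0}
    - {"dx": -0.03,"dy": 0,"dz": -5.5,"twist": 0}
    - {"dx": -0.03,"dy": 0,"dz": -5.5,"twist": 0}

```text
clock: 25.88
position: [0.6103, 0.0843, 0.0509]
tool_rot: [1.308, 1.558, -0.065]
force: [-0.3, 0.4, -1.3]
grip_width: 0.0217
```

```bash
python3 -c "
from h import *
go([.6415,-.063,.05],np.radians(11.5));tf()
f=imaging.grab_frame('side')[:,:,::-1];cv2.imwrite('pics/s15.png',f)
cv2.imwrite('pics/s15z.png',cv2.resize(f[120:260,150:310],None,fx=4.2,fy=4.2,interpolation=cv2.INTER_CUBIC))
"
```

```text
t 25.88 pos [0.6103 0.0843 0.0509] tilt_deg 0.75 jaw_deg 11.3 q7 0.19 F [-0.3  0.4 -1.3] w 0.0217
 cmd dx dy dz cm [ 0.15  0.17 15.05] twist -0.003 rows>= 4 1
F_tool [ 1.3 -0.2 -0.4] M_tool [ 0.03 -0.02  0.01]
```

View pics/s15z.png

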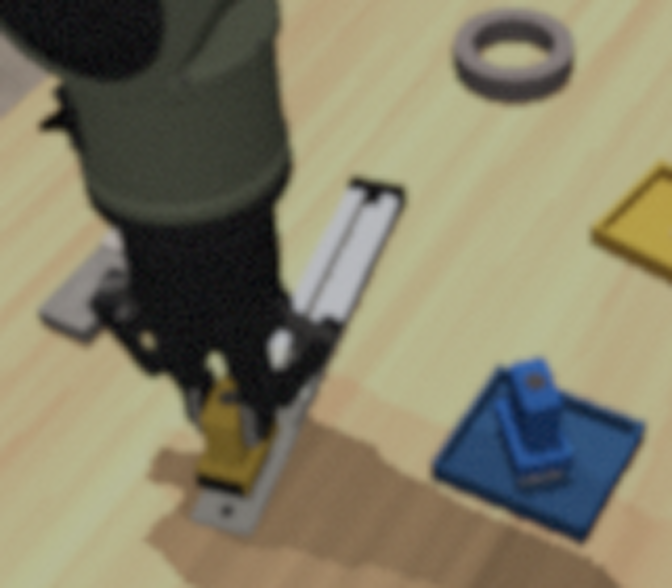

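The yellow stop is on the open landing, its front face about 12 mm short of the end and clear of the lips. Firm up the grip and lift.

arm_command:
  commands:
    - {"dx": 0,"dy": 0,"dz": 0,"twist": 0}
    - {"dx": 0,"dy": 0,"dz": 0,"twist": 0}
    - {"dx": -0.5,"dy": 0,"dz": 0,"twist": 0}
    - {"dx": -1.5,"dy": 0,"dz": 0,"twist": 0}
    - {"dx": -4,"dy": 0,"dz": 0,"twist": 0}
    - {"dx": -7,"dy": 0,"dz": 0,"twist": 0}
    - {"dx": -10,"dy": 0,"dz": 0,"twist": 0}
    - {"dx": -12,"dy": 0,"dz": 0,"twist": 0}
    - {"dx": -12,"dy": 0,"dz": 0,"twist": 0}
    - {"dx": -12,"dy": 0,"dz": 0,"twist": 0}
  grip: 1
  squeeze: 35

```text
clock: 26.77
position: [0.6093, 0.0841, 0.1727]
tool_rot: [1.367, 1.555, -0.007]
force: [-0.1, 0.2, -1.4]
grip_width: 0.0216
```

```bash
python3 -c "
from h import *
go([.4603,-.2122,.17],np.radians(-30));tf()"
```

```text
t 26.77 pos [0.6093 0.0841 0.1727] tilt_deg 0.9 jaw_deg 11.3 q7 0.15 F [-0.1  0.2 -1.4] w 0.0216
 cmd dx dy dz cm [  0.04 -20.42  26.14] twist 0.721 rows>= 8 6
F_tool [ 1.4 -0.1 -0.2] M_tool [-0.    0.03  0.  ]
```

arm_command:
  commands:
    - {"dx": 0,"dy": -2.2,"dz": 2.9,"twist": 0}
    - {"dx": 0,"dy": -4.6,"dz": 5.9,"twist": 0}
    - {"dx": 0,"dy": -7,"dz": 9,"twist": 0}
    - {"dx": 0,"dy": -9.4,"dz": 12,"twist": 0}
    - {"dx": 0,"dy": -11.8,"dz": 15.1,"twist": 0}
    - {"dx": 0,"dy": -14.2,"dz": 18.2,"twist": 0}
    - {"dx": 0,"dy": -16.6,"dz": 21.2,"twist": 0}
    - {"dx": 0,"dy": -19,"dz": 24.3,"twist": 0}
    - {"dx": 0,"dy": -20.4,"dz": 26.1,"twist": 0}
    - {"dx": 0,"dy": -20.4,"dz": 26.1,"twist": 0}
    - {"dx": 0,"dy": -20.4,"dz": 26.1,"twist": 0}
    - {"dx": 0,"dy": -20.4,"dz": 26.1,"twist": 0}

```text
clock: 27.77
position: [0.4604, -0.2112, 0.17]
tool_rot: [1.404, 1.556, 0.03]
force: [0.2, 0.1, -1.6]
grip_width: 0.0214
```

```bash
python3 -c "
from h import *
go([.4603,-.2122,.06]);tf()"
```

```text
t 27.77 pos [ 0.4604 -0.2112  0.17  ] tilt_deg 0.86 jaw_deg 11.3 q7 0.71 F [ 0.2  0.1 -1.6] w 0.0214
 cmd dx dy dz cm [11.   -0.19  0.07] twist None rows>= 3 None
F_tool [ 1.6  0.2 -0. ] M_tool [ 0.04  0.01 -0.02]
```

arm_command:
  commands:
    - {"dx": 3,"dy": -0.1,"dz": 0.07,"twist": 0}
    - {"dx": 6,"dy": -0.2,"dz": 0.07,"twist": 0}
    - {"dx": 9,"dy": -0.2,"dz": 0.07,"twist": 0}
    - {"dx": 10.5,"dy": -0.2,"dz": 0.07,"twist": 0}
    - {"dx": 11,"dy": -0.2,"dz": 0.07,"twist": 0}
    - {"dx": 11,"dy": -0.2,"dz": 0.07,"twist": 0}
    - {"dx": 11,"dy": -0.2,"dz": 0.07,"twist": 0}

```text
clock: 28.35
position: [0.4607, -0.2118, 0.0605]
tool_rot: [1.403, 1.556, 0.03]
force: [-0.2, 0.5, -1.4]
grip_width: 0.0214
```

```bash
python3 -c "
from h import *
go([.4603,-.2122,.0508]);tf()"
```

```text
t 28.35 pos [ 0.4607 -0.2118  0.0605] tilt_deg 0.87 jaw_deg 11.4 q7 0.79 F [-0.2  0.5 -1.4] w 0.0214
 cmd dx dy dz cm [ 0.97 -0.06  0.03] twist None rows>= 1 None
F_tool [ 1.4 -0.1 -0.5] M_tool [ 0.05 -0.01 -0.04]
```

arm_command:
  commands:
    - {"dx": 0.5,"dy": -0.05,"dz": 0.03,"twist": 0}
    - {"dx": 0.8,"dy": -0.05,"dz": 0.03,"twist": 0}
    - {"dx": 0.95,"dy": -0.05,"dz": 0.03,"twist": 0}
    - {"dx": 1.0,"dy": -0.05,"dz": 0.03,"twist": 0}
    - {"dx": 1.0,"dy": -0.05,"dz": 0.03,"twist": 0}
    - {"dx": 1.0,"dy": -0.05,"dz": 0.03,"twist": 0}

```text
clock: 28.85
position: [0.4607, -0.2122, 0.0508]
tool_rot: [1.403, 1.555, 0.03]
force: [-0.6, 1.9, 4.4]
grip_width: 0.0212
```

```bash
python3 -c "
from h import *
go([.4603,-.2122,.0505]);tf()"
```

```text
t 28.85 pos [ 0.4607 -0.2122  0.0508] tilt_deg 0.91 jaw_deg 11.4 q7 0.8 F [-0.6  1.9  4.4] w 0.0212
 cmd dx dy dz cm [ 0.03 -0.04 -0.01] twist None rows>= 1 None
F_tool [-4.4 -0.1 -2. ] M_tool [ 0.03  0.29 -0.06]
```

Landed (+4.4 N). Open, rise, and move out of both views.

arm_command:
  commands:
    - {"dx": 0,"dy": 0,"dz": 0,"twist": 0}
    - {"dx": 0,"dy": 0,"dz": 0,"twist": 0}
    - {"dx": 0,"dy": 0,"dz": 0,"twist": 0}
    - {"dx": 0,"dy": 0,"dz": 0,"twist": 0}
    - {"dx": 0,"dy": 0,"dz": 0,"twist": 0}
    - {"dx": 0,"dy": 0,"dz": 0,"twist": 0}
    - {"dx": 0,"dy": 0,"dz": 0,"twist": 0}
    - {"dx": 0,"dy": 0,"dz": 0,"twist": 0}
  grip: -1

```text
clock: 29.52
position: [0.4607, -0.2122, 0.0508]
tool_rot: [1.402, 1.555, 0.03]
force: [0.3, 0.1, -0.8]
grip_width: 0.0853
```

arm_command:
  commands:
    - {"dx": -2,"dy": 0,"dz": 0,"twist": 0}
    - {"dx": -5,"dy": 0,"dz": 0,"twist": 0}
    - {"dx": -9,"dy": 0,"dz": 0,"twist": 0}
    - {"dx": -13,"dy": 0,"dz": 0,"twist": 0}
    - {"dx": -17,"dy": 0,"dz": 0,"twist": 0}
    - {"dx": -20,"dy": 0,"dz": 0,"twist": 0}
    - {"dx": -20,"dy": 0,"dz": 0,"twist": 0}

```text
clock: 30.1
position: [0.4593, -0.2133, 0.2563]
tool_rot: [1.315, 1.547, -0.058]
force: [0.8, -0.2, -0.1]
grip_width: 0.0857
```

```bash
python3 -c "
from h import *
go([.30,-.45,.25])
f=imaging.grab_frame('side')[:,:,::-1];cv2.imwrite('pics/s16.png',f)
cv2.imwrite('pics/s16z.png',cv2.resize(f[120:330,190:420],None,fx=2.8,fy=2.8,interpolation=cv2.INTER_CUBIC))
"
```

```text
t 30.1 pos [ 0.4593 -0.2133  0.2563] tilt_deg 1.35 jaw_deg 11.3 q7 0.67 F [ 0.8 -0.2 -0.1] w 0.0857
 cmd dx dy dz cm [  0.29 -20.28  20.08] twist None rows>= 7 None
```

View pics/s16z.png

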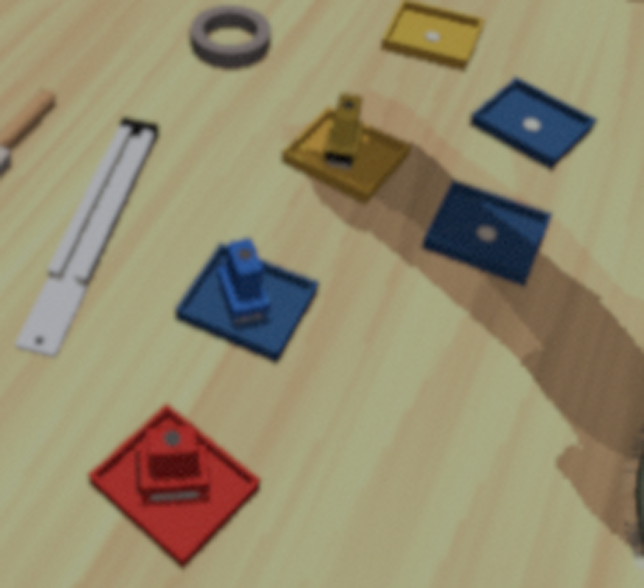

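All three stops stand in their own trays. Move aside to check from the top.

arm_command:
  commands:
    - {"dx": 0,"dy": -20,"dz": 20,"twist": 0}
    - {"dx": 0,"dy": -20,"dz": 20,"twist": 0}
    - {"dx": 0,"dy": -20,"dz": 20,"twist": 0}
    - {"dx": 0,"dy": -20,"dz": 20,"twist": 0}
    - {"dx": 0,"dy": -20,"dz": 20,"twist": 0}
    - {"dx": 0,"dy": -20,"dz": 20,"twist": 0}
    - {"dx": 0,"dy": -20,"dz": 20,"twist": 0}
    - {"dx": 0,"dy": -20,"dz": 20,"twist": 0}
    - {"dx": 0,"dy": -20,"dz": 20,"twist": 0}
    - {"dx": 0,"dy": -20,"dz": 20,"twist": 0}

```text
clock: 30.98
position: [0.3021, -0.4475, 0.2495]
tool_rot: [1.412, 1.551, 0.039]
force: [-0.1, 0.3, -0.3]
grip_width: 0.0854
```

```bash
python3 -c "
from h import *
go([.30,-.45,.25])
f=imaging.grab_frame('top')[:,:,::-1];cv2.imwrite('pics/t17.png',f)
cv2.imwrite('pics/t17z.png',cv2.resize(f[100:300,100:350],None,fx=3.2,fy=3,interpolation=cv2.INTER_CUBIC))
def cen(im,uv,r):
    S=cv2.cvtColor(im,cv2.COLOR_BGR2HSV)[:,:,1].astype(float)
    x,y=map(lambda a:int(round(a)),uv); w=S[y-r:y+r+1,x-r:x+r+1]; W=np.clip(np.percentile(w,60)-30-w,0,None); g=np.mgrid[y-r:y+r+1,x-r:x+r+1]; return np.array([(W*g[1]).sum(),(W*g[0]).sum()])/W.sum()
b=np.array([.0027,.0035,0])
for nm,P in(('red',(.4448,.1745,.07)),('blue',(.471,-.002,.07)),('yellow',(.4603,-.2122,.07))):
    p0=proj('top',[np.array(P)-b])[0]; p=cen(f,p0,3); print(nm,p0.round(1),p.round(1),(ray('top',[p],.07)[0]+b).round(4))
"
```

```text
t 30.98 pos [ 0.3021 -0.4475  0.2495] tilt_deg 1.16 jaw_deg 11.4 q7 1.29 F [-0.1  0.3 -0.3] w 0.0854
 cmd dx dy dz cm [-0.05 -0.26  0.21] twist None rows>= 1 None
red [179.1 237.8] [179.5 237.6] [0.445  0.1732 0.07  ]
blue [238.8 220.9] [238.3 220.7] [ 0.4719 -0.0006  0.07  ]
yellow [310.8 215.3] [310.3 214.1] [ 0.4639 -0.2113  0.07  ]
```

View pics/t17z.png

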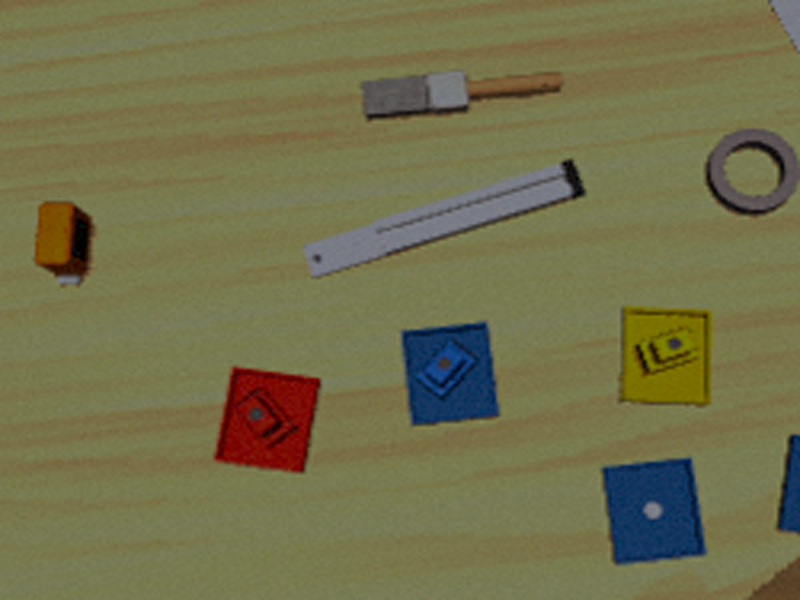

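```bash
python3 -c "
from h import *
print('yellow side',ray('side',[(314.3,156.8)],.07)+[.005,0,0])
a=cv2.imread('pics/top0.png').astype(float);b=cv2.imread('pics/t17.png').astype(float)
for n,(u,v) in dict(roll=(335,157),tape=(119,180),brush=(244,131)).items():
    A=a[v-22:v+23,u-35:u+36].astype(np.float32).mean(2);B=b[v-22:v+23,u-35:u+36].astype(np.float32).mean(2)
    print(n,'shift px',cv2.phaseCorrelate(A,B),'mean absdiff',np.abs(A-B).mean().round(2))
from workcell import order; print(sensors.observe()['qd'].round(3)); order.job_done()
"
```

```text
yellow side [[ 0.46359167 -0.21135177  0.07      ]]
roll shift px ((-0.046046719369499556, 0.40141815070551345), 0.9585549902032923) mean absdiff 3.0
tape shift px ((-0.07693073807656248, 0.5373009171470642), 0.992958246042699) mean absdiff 3.01
brush shift px ((0.053729200910588304, 0.48789084560014473), 0.9544713305838314) mean absdiff 2.95
[-0.015 -0.009 -0.001 -0.002 -0.     0.001  0.001]
the job is handed in; nothing more can be done
```

The job is handed in, at about 31 s of the 112 s allowed. I parked the red stop in the yellow tray and put the blue stop in the blue tray, then the red stop in the red tray. After that I slid the yellow stop along the T-track to the open landing, lifted it off and put it in the yellow tray.

**Positions:** in the last pictures all three stops stand upright in their own trays, let go, with the arm clear. The measured distances from the spot centres are about 1.5 mm for red, 3–4 mm for blue and 3.5 mm for yellow. All are well inside the 8 mm spot radius, so I left them as they were.

**Camera disagreement:** the two cameras differed from each other by 3–4 mm. I corrected both against the robot's position at the first grasp, so those distances are good to about 2 mm.

**Bystanders:** the tape roll, tape measure and brush all showed the same shift of about 0.45 px between the first and last top pictures. I read that as camera jitter, since nothing moved relative to anything else.

**Forces:** the largest wrist force reading was about 8 N. One move call was refused at the start because of its row format, and nothing moved.

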